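Close the keyed plaster mould and trip the roller lever switch

ROBOT

A 6-joint arm with a two-finger parallel gripper is mounted at the origin on the work surface. World frame = base frame: x ahead of the robot, y to its left, z up, the work surface at z = 0. Lengths are in m, angles in rad, forces in N, time in s.
With the tool pointing down it reaches from about 0.35 to 0.975 m from the base axis. Payload 4.9 kg.
Tool frame: the origin (TCP) lies midway between the tips of the shut fingers; the grasp point (between the pads) lies 19 mm behind it (manip.pinch_z is the x of the grasp point in the tool frame, in m); x points along the fingers, y is the direction in which the jaws open and shut, and the axes are right-handed (so a half turn about x gives the same grasp; the last joint's range is limited). The gripper opens to 85 mm and grips with 20 to 120 N. Pads are 22 mm wide; open, the fingers measure 114 mm over their backs; the gripper's body (76 mm by 85 mm) begins 54 mm behind the grasp point. The pads swing forward as they close: fully open they stand 13 mm farther back than shut.
Start: joints at [-1.31, 0.053, 1.613, -0, 1.476, -0.119], TCP at [0.232, -0.58, 0.231] pointing down, gripper open.
Joint ranges: [-3.01, 3.01], [-1.01, 2.22], [0.06, 2.58], [-1.02, 4.17], [0.09, 2.62], [-3.14, 3.14]. Speed limits (rad/s): [2.57, 2.57, 3.14, 3.14, 3.14, 3.14].

INTERFACE

Orientations are given as a unit quaternion [w, x, y, z].
In Python, from plant import sensors, cams, workorder, manip gives the robot as it stands.
- The arm moves only by the tool drive_tool, never from a script. Its argument "series" is a list of rows, each an object of numbers: "x", "y", "z": the shift along the tool's x, y, z in units of 25 mm (1.0 is 25 mm); "ax", "ay", "az": the turn, a rotation vector about the tool's x, y, z in units of 5 degrees (1.0 is 5 degrees). A call has 1 to 5 rows; each row is the pose to reach, as a shift and turn from the pose commanded when the call began, along the tool's axes at that moment; what a row does not reach only later rows make up. A row lasts 1/12 s, in which the tool goes at most 41.7 mm and 7.16 degrees, less where a joint would pass 70% of its speed; a pose out of reach is approached as far as the arm can. A call with a gripper value outside its range is refused whole. "hand" is the opening, from 0 (shut) to 1 (fully open), set as the call begins (left out, the last holds). The fingers move at their own pace and stop on an object; the grip force is fixed at half the most. Time passes only in rows, so rows that repeat a pose let the fingers close. It gives the time, the measured TCP pose, the force and the opening at its end, in the units of the state.
- sensors.state(): the state, without advancing time (a new reading comes with each control period).
- cams.grab_frame(name): name is "side" or "top" or "wrist"; returns a dict with "img" (480x640x3 uint8, blue, green, red), "camera_matrix" (3x3 intrinsics, pixels), "cam_to_world" (4x4, takes a point from camera to world coordinates). Camera axes: x right, y down, z forward; pixel columns grow to the right and rows downward; lengths in m; the calibration is good to about 2 mm. A picture is of the moment at which its call begins. There is no depth.
- workorder.job_done(): hands the job in, once; it reports no verdict.
The state is a dict: "time": time; "joint_pos": joint angles; "joint_vel": joint speeds; "joint_efforts": joint torques, N m; "tool_pos": TCP position; "tool_rot": TCP orientation; "contact_force": force on the tool from outside, world axes, zero at the start; "ft_torque": the same for the moment, N m; "gripper_width": opening from 0.0 (shut) to 1.0 (fully open).
Only numpy, scipy, OpenCV 4.12 (cv2) and the standard library are available. Lean on these libraries where they do the work, as an engineer would, in place of code of your own. Each camera call takes 0.05 s, during which the arm holds its last target.

TASK

Close the plaster press mould: set its loose upper half on the lower half so that both lugs drop into their matching pockets and the halves meet flush. Lower it into place rather than dropping it. Only then report the mould closed: push the roller arm of the limit switch sideways until the switch trips, keep it tripped for a moment without forcing the arm on towards its end stop, then back away and let it spring home, leaving the other things on the bench where they are.

Things in the scene. Friction and masses are not known exactly. Their poses are not given: they have to be found in the camera images.
- upper: Loose upper mould half, white plaster, 0.4-0.85 kg: block 150 (x) x 110 (y) mm at z 12-48 mm. Below it two lugs 12 mm high, on which it stands at the start: wide one 22 (x) x 64 (y) mm centred at x = -45 mm, narrow one 22 x 30 mm at x = +45 mm. Origin: centre, level with the lugs' undersides; z up. It may start to the left or the right of the lower half.
- ridge (a point): Centre of the upper half's grip ridge, a plaster bar 80 (x) x 30 (y) mm that rises 36 mm from the middle of its top face; this point is mid-height, 66 mm above the upper half's origin (ridge top at 84 mm). Same axes as the upper half.
- lower: Lower mould half, fixed to the bench: plaster block 150 (x) x 110 (y) mm on a wooden board 190 x 135 x 18 mm. Origin: centre of the board's underside, z up; top face at z = 60 mm. Closed: both halves have their x axes the same way and the upper origin is 48 mm above this one (60 mm while the lugs have not dropped in). Turned end for end it does not fit.
- wide_pocket (a point): Centre of the mouth of the wide pocket in the lower half's top face, at its x = -45 mm: 27 (x) x 69 (y) mm, 16 mm deep, slightly chamfered: 2.5 mm clearance all round the wide lug.
- narrow_pocket (a point): Centre of the mouth of the narrow pocket, at the lower half's x = +45 mm: 27 (x) x 35 (y) mm, 16 mm deep, for the narrow lug with 2.5 mm clearance all round.
- switch: Housing of the roller lever limit switch, fixed to the bench: grey box (x -20 to +40, y -25 to +25 mm) 84 mm high on a steel foot plate (x -45 to +65, y -45 to +45 mm), cable gland on its +x side. Origin: at bench level on the lever's upright turning axis; z up. The lever turns on top.
- shaft (a point): Point on the lever's turning axis at the roller's mid-height, 120 mm above the bench; axes of the housing. The lever is a flat steel arm 12 mm wide at height 95-101 mm; 80 mm from the axis it carries an upright black roller, 30 mm diameter, height 106-134 mm. At rest it points within 0.45 rad either side of the housing's -x: its clamped angle differs each time and is not reported; see or feel it.
- lever (a joint): Deflection of the arm from its rest, rad: 0 at rest, grows as the roller is pushed towards the housing's +y side (clockwise from above; blocked the other way). Tripped above 0.52; must not be forced beyond 0.85 (end stop at 1.1). Spring-returned: about 2.6 N at the roller starts it, about 5 N at 0.6 rad; let go, it springs home.
- cup: Terracotta cup, 70 mm across, 65 mm high; origin: centre of its underside. A bystander: leave it alone.
- jar: Glass jar with a lid, 80 mm across, 100 mm high; origin: centre of its underside. A bystander: leave it alone.
- bowl: White bowl, 124 mm across, 55 mm high; origin: centre of its underside. A bystander: leave it alone.
- batten: Wooden batten 160 x 35 x 20 mm, lying along its x; origin: centre of its underside. A bystander: leave it alone.
- rib: Spatula lying along its x; origin: centre of its underside. A bystander: leave it alone.
- collar: Plaster ring, 100 mm outside, 64 mm inside, 30 mm high; origin: centre of its underside. A bystander: leave it alone.
- mallet: Wooden-headed mallet lying along its x; origin: centre of its underside. A bystander: leave it alone.
Mind the look-alikes: they are no part of the job. What is shaped like the lower but green is not meant. What is shaped like the upper but red is not meant.

How it is judged:
By the outcome, as a careful person would: the job done as asked, in the order asked, and still so for the second after the job is handed in, with the robot touching nothing.
It also fails if it takes over 56 s, if anything falls off the work surface, if the arm or the gripper's body presses on something with over 40 N, if the wrist force passes 120 N, or if a joint passes its speed limit or range.

## Working session

There is one attempt and no reset: what is moved stays moved. The work goes in short steps, Python scripts to look and compute and a tool call to move; the robot and the scene stay as the last step left them, time stands still between calls to the robot, and variables do not carry over. Pictures are saved under pics/ and viewed, and the job is handed in when it is done.

Besides the shell and the picture viewer there is one more tool, called as name([rows], argument=value, ...), one row to a line, values as JSON. drive_tool: Moves the arm, as the interface text tells. Its arguments: {"type":"object","properties":{"series":{"type":"array","items":{"type":"object","properties":{"x":{"type":"number"},"y":{"type":"number"},"z":{"type":"number"},"ax":{"type":"number"},"ay":{"type":"number"},"az":{"type":"number"}}}},"hand":{"type":"number"}},"required":["series"]}

```bash
mkdir -p pics; ls; python3 - <<'E'
from plant import sensors,cams,manip
import cv2
print(sensors.state()); print(manip.pinch_z)
for n in ("side","top","wrist"):
    f=cams.grab_frame(n); cv2.imwrite(f"pics/{n}0.png",f["img"]); print(n,f["camera_matrix"].tolist(),f["cam_to_world"].tolist())
E
```

```text
pics
{'time': 0.0, 'joint_pos': array([-1.30996862e+00,  5.33694801e-02,  1.61430636e+00, -1.07063358e-06,
        1.47600047e+00, -1.19004039e-01]), 'joint_vel': array([-0.00023385,  0.00113619,  0.00077406, -0.00034472, -0.00154079,
       -0.0001486 ]), 'joint_efforts': array([ 5.02538533e-04, -3.93672574e+01, -3.70183182e+01, -7.58809676e-06,
        7.04180144e-03, -1.71586845e-05]), 'tool_pos': array([ 0.23156213, -0.57984359,  0.23004782]), 'tool_rot': array([-0.13275015, -0.69434013, -0.13421976,  0.69444527]), 'contact_force': array([ 0.47677032,  0.64568747, -0.36502979]), 'ft_torque': array([0.01345248, 0.03559675, 0.0100597 ]), 'gripper_width': 0.9977859963274748}
-0.0187
side [[496.4872049256531, 0.0, 328.00944266937705], [0.0, 496.4872049256531, 242.48660274092208], [0.0, 0.0, 1.0]] [[-0.718333139583123, -0.37210438362086334, 0.5878229565666782, -0.1330117737325915], [-0.6952806676966246, 0.41328643138616133, -0.5880298621323816, 0.5819094695126222], [-0.024130762606873874, -0.8311032747632685, -0.555594324101481, 0.6950437680841858], [0.0, 0.0, 0.0, 1.0]]
top [[554.0657420963214, 0.0, 312.94269237093795], [0.0, 554.0657420963214, 237.06898091516476], [0.0, 0.0, 1.0]] [[0.0029700842142347836, -0.9933718618238788, 0.11490658265008563, 0.3626700871651421], [-0.9999680696339508, -0.003802804202648871, -0.007028399017292791, -0.021637409951180735], [0.00741878105286304, -0.11488203870386755, -0.99335143774544, 1.245655075128142], [0.0, 0.0, 0.0, 1.0]]
wrist [[415.73408512979654, 0.0, 321.5240078722479], [0.0, 415.73408512979654, 236.50464669093873], [0.0, 0.0, 1.0]] [[0.37096644750659963, -0.8850174955593849, -0.28129686698953027, 0.3037246067887758], [-0.9286451905319519, -0.35399950757496856, -0.11091644935965386, -0.551156427537916], [-0.001415954168054899, 0.30237126383053015, -0.9531891805320284, 0.37192218791853343], [0.0, 0.0, 0.0, 1.0]]
```

View pics/top0.png

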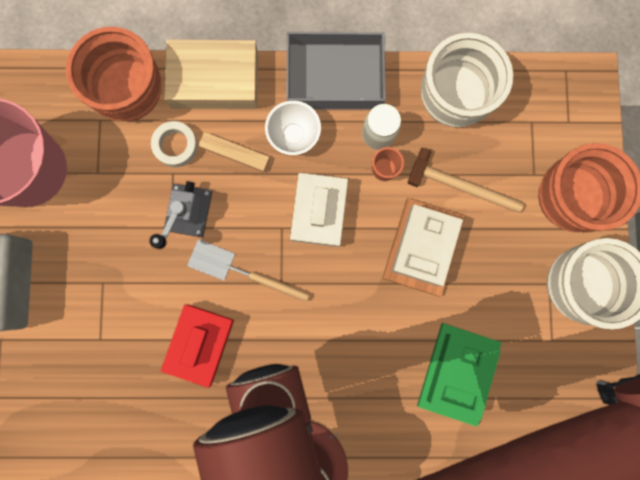

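View pics/side0.png

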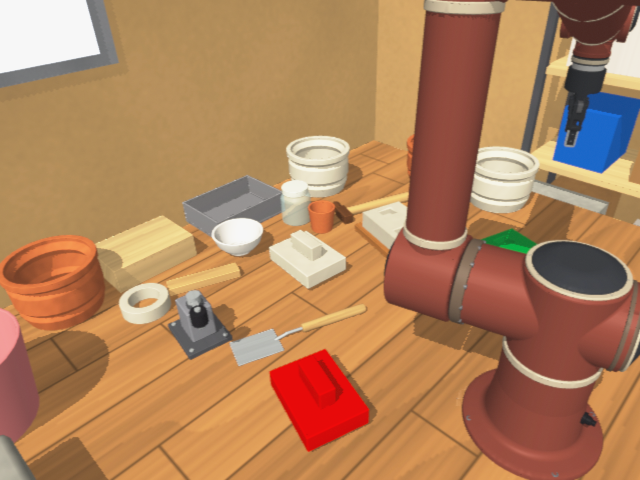

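View pics/wrist0.png

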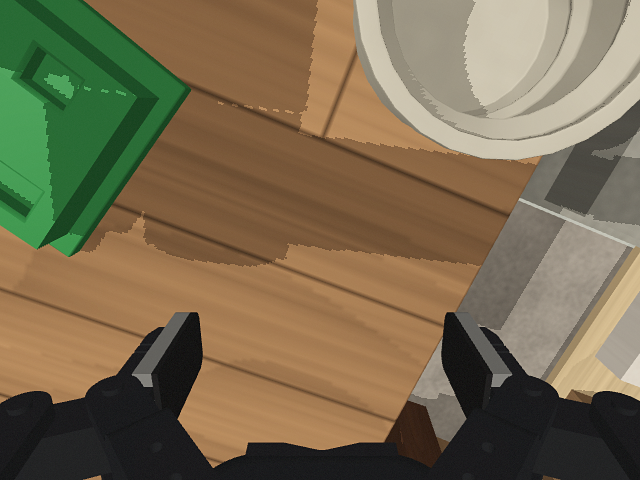

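The top view shows four mould-like things:
- White block with a ridge at (320,210): this fits the upper half.
- Red block at (197,346): look-alike.
- White block with pockets on a wooden board at (427,245): this fits the lower half.
- Green block at (460,373): look-alike.

I'll enlarge the white pair to confirm them.

```bash
python3 - <<'E'
import cv2,numpy as np
t=cv2.imread("pics/top0.png");s=cv2.imread("pics/side0.png")
a=cv2.resize(t[160:310,270:480],None,fx=3.5,fy=3.5,interpolation=cv2.INTER_CUBIC)
cv2.imwrite("pics/c_top.png",a)
b=cv2.resize(s[220:300,255:360],None,fx=7,fy=7,interpolation=cv2.INTER_CUBIC)
cv2.imwrite("pics/c_side.png",b)
c=cv2.resize(t[160:270,130:240],None,fx=5,fy=5,interpolation=cv2.INTER_CUBIC)
cv2.imwrite("pics/c_sw.png",c)
E
```

```text
(no output)
```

View pics/c_top.png

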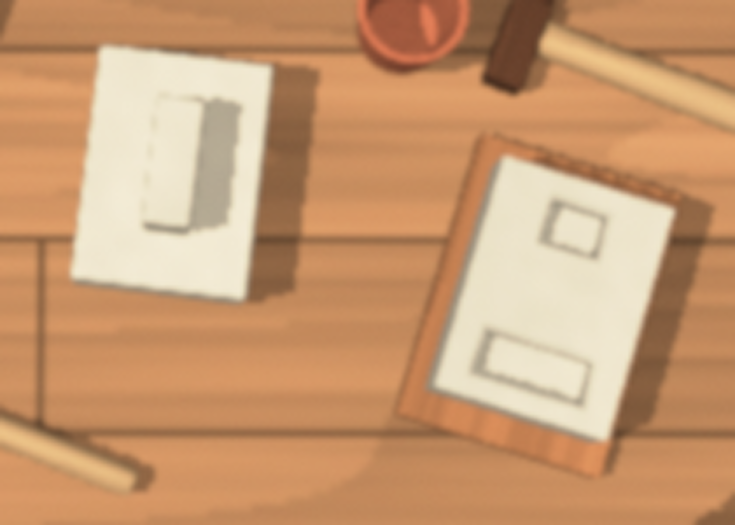

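View pics/c_side.png

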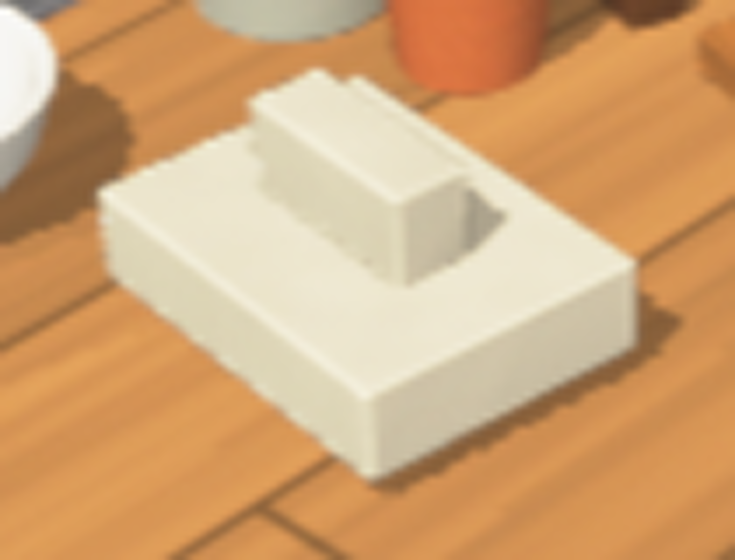

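View pics/c_sw.png

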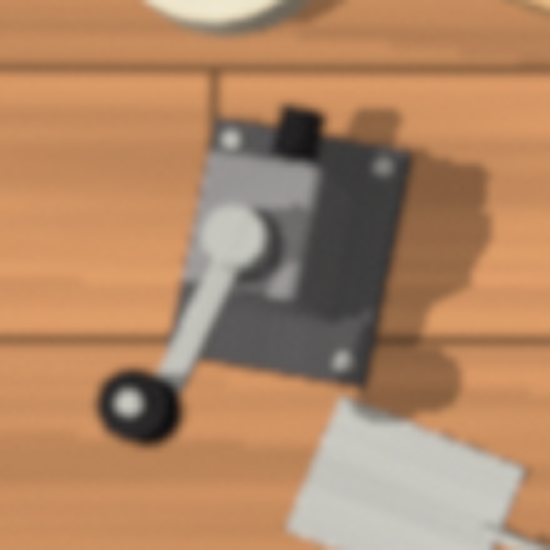

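The crops show the plain white upper half at top-view (320,210). The white lower half stands on its wooden board, with the narrow pocket at (434,226) and the wide one at (422,265). The upper half's lugs are hidden, so I still need to find out which end is wide. The switch lever points to its roller at (158,241). Next I'll measure.

```bash
cat > h.py <<'E'
import numpy as np,cv2
from plant import sensors,cams,manip
from scipy.spatial.transform import Rotation as R
def grab(n,save=None):
    f=cams.grab_frame(n)
    if save: cv2.imwrite("pics/"+save,f["img"])
    return f
def ray(f,uv,z):
    K=f["camera_matrix"];T=f["cam_to_world"]
    uv=np.atleast_2d(uv).astype(float)
    d=(np.c_[uv,np.ones(len(uv))]@np.linalg.inv(K).T)@T[:3,:3].T
    o=T[:3,3]; return o+d*((z-o[2])/d[:,2])[:,None]
def proj(f,P):
    T=np.linalg.inv(f["cam_to_world"]);P=np.atleast_2d(P)
    c=P@T[:3,:3].T+T[:3,3]; q=c@f["camera_matrix"].T; return q[:,:2]/q[:,2:]
def pose():
    s=sensors.state();q=s["tool_rot"];return s["tool_pos"],R.from_quat([q[1],q[2],q[3],q[0]]).as_matrix(),s
E
python3 - <<'E'
from h import *
f=grab("top"); img=f["img"]; hsv=cv2.cvtColor(img,cv2.COLOR_BGR2HSV)
m=((hsv[...,1]<70)&(hsv[...,2]>150)).astype(np.uint8)*255
for name,(x0,y0,x1,y1),z in (("upper",(285,165,352,250),.048),("lower",(380,195,470,300),.06)):
    mm=np.zeros_like(m);mm[y0:y1,x0:x1]=m[y0:y1,x0:x1]
    cs,_=cv2.findContours(mm,cv2.RETR_EXTERNAL,cv2.CHAIN_APPROX_NONE)
    c=max(cs,key=cv2.contourArea); box=cv2.boxPoints(cv2.minAreaRect(cv2.convexHull(c)))
    W=ray(f,box,z); print(name,box.round(1).tolist(),W[:,:2].round(4).tolist(),"c",W.mean(0).round(4),"sides",np.linalg.norm(W-np.roll(W,-1,0),axis=1).round(4))
    if name=="lower":
        d=((hsv[...,2]<175)&(mm==0)).astype(np.uint8)
        g=cv2.cvtColor(img,cv2.COLOR_BGR2GRAY); print()
# switch by hand pixels
print("roller top",ray(f,[[130+128/5-0.4,160+404/5-.4]],.134)); print("roller c z.134 vs hub",ray(f,[[130+233/5,160+236/5]],.101),ray(f,[[130+233/5,160+236/5]],.12))
# foot bolts / plate corners
pl=np.array([[215,118],[411,152],[368,385],[172,345]])/5+[130,160]
print(ray(f,pl,.005))
E
```

```text
upper [[289.5, 239.6999969482422], [298.3999938964844, 171.8000030517578], [348.6000061035156, 178.39999389648438], [339.6000061035156, 246.3000030517578]] [[0.4953, 0.0209], [0.6461, 0.0023], [0.6317, -0.1082], [0.4812, -0.0881]] c [ 0.5636 -0.0433  0.048 ] sides [0.152  0.1115 0.1518 0.1099]
lower [[391.6000061035156, 270.8999938964844], [412.0, 203.6999969482422], [462.8999938964844, 219.10000610351562], [442.5, 286.3999938964844]] [[0.4275, -0.1986], [0.5737, -0.2449], [0.5403, -0.3549], [0.3949, -0.3071]] c [ 0.4841 -0.2764  0.06  ] sides [0.1534 0.1149 0.153  0.1133]

roller top [[0.48329153 0.28819401 0.134     ]]
roller c z.134 vs hub [[0.55679834 0.25526656 0.101     ]] [[0.55357602 0.25067026 0.12      ]]
[[0.62743158 0.28836246 0.005     ]
 [0.61210286 0.19891744 0.005     ]
 [0.50539778 0.21570784 0.005     ]
 [0.52320643 0.30437982 0.005     ]]
```

```bash
python3 - <<'E'
from h import *
p,M,s=pose(); print(p,M.round(4)); y=M[:,1]; print("tool y yaw deg",np.degrees(np.arctan2(y[1],y[0])))
# target above upper
def plan(P,ydeg):
    c,si=np.cos(np.radians(ydeg)),np.sin(np.radians(ydeg))
    Y=np.array([c,si,0]);X=np.array([0,0,-1.]);Z=np.cross(X,Y)
    T=np.c_[X,Y,Z]; d=M.T@(np.array(P)-p)/.025; rv=R.from_matrix(M.T@T).as_rotvec(degrees=True)/5
    print(P,ydeg,"shift",d.round(3),"rot",rv.round(3))
plan([.5636,-.0433,.22],82.7)
plan([.5636,-.0433,.22],82.7-180)
E
```

```text
[ 0.23159727 -0.58007182  0.23051905] [[-3.000e-04  3.707e-01 -9.287e-01]
 [ 1.300e-03 -9.287e-01 -3.707e-01]
 [-1.000e+00 -1.300e-03 -2.000e-04]]
tool y yaw deg -68.24021549899619
[0.5636, -0.0433, 0.22] 82.7 shift [  0.443 -15.017 -20.293] rot [-3.0188e+01 -2.0000e-02  3.0000e-03]
[0.5636, -0.0433, 0.22] -97.3 shift [  0.443 -15.017 -20.293] rot [5.812e+00 2.000e-03 1.500e-02]
```

drive_tool([
  {"y": -0.96,"z": -1.28},
  {"y": -1.92,"z": -2.56},
  {"y": -2.88,"z": -3.84},
  {"y": -3.84,"z": -5.12},
  {"y": -4.8,"z": -6.4},
], hand=1)

```text
schema error: expected keys x, y, z, ax, ay, az
```

drive_tool([
  {"y": -0.96,"z": -1.28},
  {"y": -1.92,"z": -2.56},
  {"y": -2.88,"z": -3.84},
  {"y": -3.84,"z": -5.12},
  {"y": -4.8,"z": -6.4},
])

```text
schema error: expected keys x, y, z, ax, ay, az
```

drive_tool([
  {"y": -0.8,"z": -1.2,"ax": 1.2},
  {"y": -1.6,"z": -2.4,"ax": 2.4},
  {"y": -2.4,"z": -3.6,"ax": 3.6},
  {"y": -3.2,"z": -4.8,"ax": 4.8},
  {"y": -4.0,"z": -5.6,"ax": 5.8},
])

```text
schema error: expected keys x, y, z, ax, ay, az
```

drive_tool([
  {"x": 0,"y": -0.96,"z": -1.28,"ax": 0,"ay": 0,"az": 0},
  {"x": 0,"y": -1.92,"z": -2.56,"ax": 0,"ay": 0,"az": 0},
  {"x": 0,"y": -2.88,"z": -3.84,"ax": 0,"ay": 0,"az": 0},
  {"x": 0,"y": -3.84,"z": -5.12,"ax": 0,"ay": 0,"az": 0},
  {"x": 0,"y": -4.8,"z": -6.4,"ax": 0,"ay": 0,"az": 0},
], hand=1)

```text
time: 0.62
tool_pos: [0.3363, -0.408, 0.231]
tool_rot: [0.133, 0.694, 0.133, -0.694]
contact_force: [0.8, -1.1, 0.2]
gripper_width: 0.998
```

drive_tool([
  {"x": 0,"y": -0.96,"z": -1.28,"ax": 0,"ay": 0,"az": 0},
  {"x": 0,"y": -1.92,"z": -2.56,"ax": 0,"ay": 0,"az": 0},
  {"x": 0,"y": -2.88,"z": -3.84,"ax": 0,"ay": 0,"az": 0},
  {"x": 0,"y": -3.84,"z": -5.12,"ax": 0,"ay": 0,"az": 0},
  {"x": 0,"y": -4.8,"z": -6.4,"ax": 0,"ay": 0,"az": 0},
])

```text
time: 1.03
tool_pos: [0.4404, -0.237, 0.2313]
tool_rot: [0.133, 0.694, 0.133, -0.694]
contact_force: [0.6, 0.2, 0.2]
gripper_width: 1.005
```

drive_tool([
  {"x": 0,"y": -0.8,"z": -1.2,"ax": 1.2,"ay": 0,"az": 0},
  {"x": 0,"y": -1.6,"z": -2.4,"ax": 2.4,"ay": 0,"az": 0},
  {"x": 0,"y": -2.4,"z": -3.6,"ax": 3.6,"ay": 0,"az": 0},
  {"x": 0,"y": -3.2,"z": -4.8,"ax": 4.8,"ay": 0,"az": 0},
  {"x": 0,"y": -4.0,"z": -5.6,"ax": 5.8,"ay": 0,"az": 0},
])

```text
time: 1.45
tool_pos: [0.5341, -0.092, 0.2312]
tool_rot: [-0.046, 0.706, -0.046, -0.705]
contact_force: [-0.7, -0.4, 0.4]
gripper_width: 1.001
```

```bash
cat >> h.py <<'E'
def plan(P,ydeg):
    p,M,s=pose()
    c,si=np.cos(np.radians(ydeg)),np.sin(np.radians(ydeg))
    Y=np.array([c,si,0]);X=np.array([0,0,-1.]);Z=np.cross(X,Y)
    T=np.c_[X,Y,Z]; d=M.T@(np.array(P)-p)/.025; rv=R.from_matrix(M.T@T).as_rotvec(degrees=True)/5
    y=M[:,1];print("at",p.round(4),"yaw",np.degrees(np.arctan2(y[1],y[0])).round(2),"F",s["contact_force"].round(1),"w",round(s["gripper_width"],3),"t",round(s["time"],2))
    print(P,ydeg,"shift",d.round(3),"rot",rv.round(3))
E
python3 - <<'E'
from h import *
plan([.5636,-.0433,.22],-97.3)
f=grab("wrist","w1.png"); f=grab("top","t1.png")
E
```

```text
at [ 0.5341 -0.092   0.2312] yaw -97.45 F [-0.7 -0.4  0.4] w 1.001 t 1.45
[0.5636, -0.0433, 0.22] -97.3 shift [ 0.448 -2.083 -0.918] rot [-0.03  -0.004  0.005]
```

View pics/w1.png

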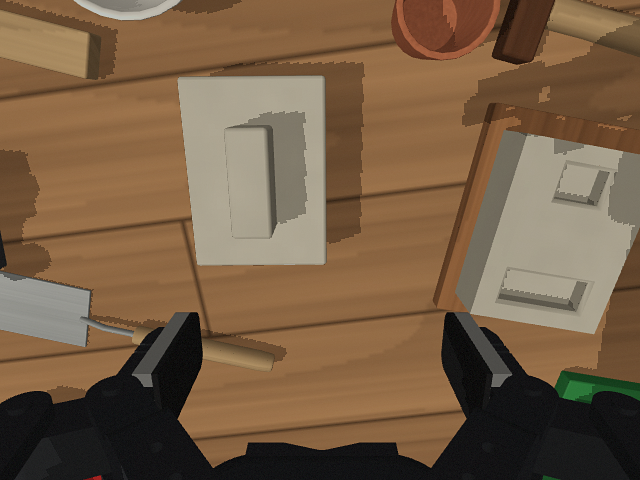

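The wrist view shows the ridge at about (251,182), the upper half's top face from (179,77) to (327,264), and the pockets at about (583,183) and (543,290). I'll crop these for exact corners.

```bash
python3 - <<'E'
from h import *
im=cv2.imread("pics/w1.png")
a=cv2.resize(im[95:345,430:640],None,fx=2.8,fy=2.4,interpolation=cv2.INTER_CUBIC)
a=cv2.resize(im[95:345,430:640],(630,600)if 0 else (504,600),interpolation=cv2.INTER_CUBIC)
cv2.imwrite("pics/c_low.png",a) # x2.4
b=cv2.resize(im[65:275,170:340],(486,600),interpolation=cv2.INTER_CUBIC) # x2.857
cv2.imwrite("pics/c_up.png",b)
E
```

```text
(no output)
```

View pics/c_low.png

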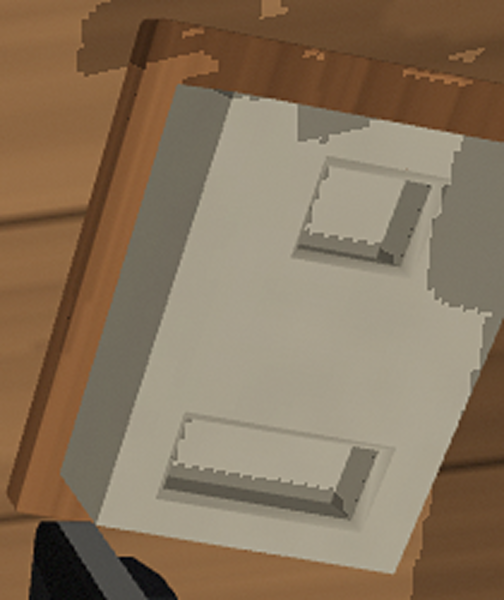

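View pics/c_up.png

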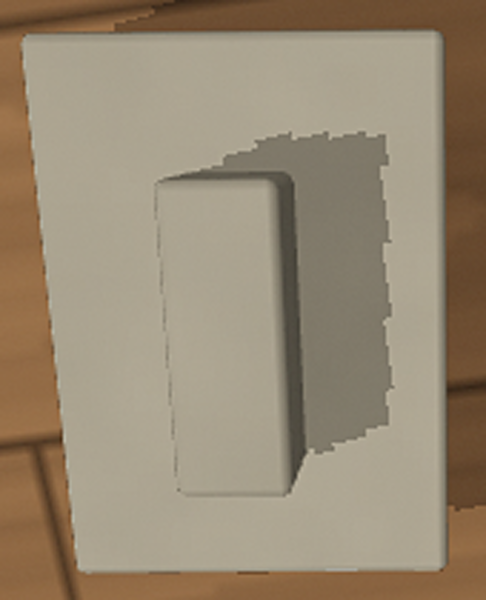

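```bash
python3 - <<'E'
from h import *
f=grab("wrist")
low=lambda a:np.array(a)/2.4+[430,95]-.3
up=lambda a:np.array(a)/2.857+[170,65]-.3
g=lambda n,c,z:(lambda W:print(n,W[:,:2].round(4).tolist(),"c",W.mean(0).round(4),"sides",np.linalg.norm(W-np.roll(W,-1,0),axis=1).round(4), "yaw",np.degrees(np.arctan2((W[0]-W[3])[1],(W[0]-W[3])[0])).round(1),np.degrees(np.arctan2((W[1]-W[2])[1],(W[1]-W[2])[0])).round(1)) or W)(ray(f,c,z))
n=g("narrow",low([(327,157),(452,182),(410,271),(291,256)]),.06)
w=g("wide",low([(187,413),(396,448),(361,530),(157,497)]),.06)
d=n.mean(0)-w.mean(0);print("n-w",np.linalg.norm(d),np.degrees(np.arctan2(d[1],d[0])),"mid",(n.mean(0)+w.mean(0))/2)
print("lower corners",ray(f,low([(232,95),(97,525),(395,573)]),.06))
g("uptop",up([(24,36),(440,32),(444,570),(78,571)]),.048)
g("ridge",up([(157,182),(275,180),(290,494),(180,493)]),.084)
E
```

```text
narrow [[0.5495, -0.2759], [0.5369, -0.3151], [0.5094, -0.3044], [0.5191, -0.2662]] c [ 0.5287 -0.2904  0.06  ] sides [0.0412 0.0295 0.0394 0.032 ] yaw -17.7 -21.4
wide [[0.4686, -0.2338], [0.4471, -0.3046], [0.4169, -0.2948], [0.4384, -0.2239]] c [ 0.4427 -0.2643  0.06  ] sides [0.0739 0.0317 0.074  0.0318] yaw -18.1 -18.0
n-w 0.08984643958998981 -16.889099740081956 mid [ 0.48573344 -0.27734356  0.06      ]
lower corners [[ 0.57204259 -0.24612933  0.06      ]
 [ 0.43004599 -0.20319136  0.06      ]
 [ 0.39811967 -0.30787861  0.06      ]]
uptop [[0.6425, 0.0019], [0.6305, -0.1039], [0.484, -0.0873], [0.4968, 0.0192]] c [ 0.5634 -0.0425  0.048 ] sides [0.1064 0.1473 0.1073 0.1467] yaw -6.8 -6.4
ridge [[0.6036, -0.0333], [0.6007, -0.061], [0.5235, -0.0522], [0.5272, -0.0244]] c [ 0.5638 -0.0427  0.084 ] sides [0.0278 0.0777 0.0281 0.0769] yaw -6.7 -6.5
```

drive_tool([
  {"x": 0.3,"y": -1.2,"z": -0.5,"ax": -0.13,"ay": 0,"az": 0},
  {"x": 1.2,"y": -2.1,"z": -0.92,"ax": -0.13,"ay": 0,"az": 0},
  {"x": 2.6,"y": -2.1,"z": -0.92,"ax": -0.13,"ay": 0,"az": 0},
  {"x": 4,"y": -2.1,"z": -0.92,"ax": -0.13,"ay": 0,"az": 0},
  {"x": 5,"y": -2.1,"z": -0.92,"ax": -0.13,"ay": 0,"az": 0},
])

```text
time: 2.02
tool_pos: [0.5606, -0.0456, 0.1031]
tool_rot: [0.04, -0.705, 0.04, 0.707]
contact_force: [0.1, -0.1, -0.5]
gripper_width: 1.006
```

```bash
python3 - <<'E'
from h import *
plan([.5637,-.0427,.052],-96.8)
f=grab("wrist","w2.png")
plan([.5637,-.0427,.052],-96.8)
E
```

```text
at [ 0.5606 -0.0456  0.1031] yaw -96.56 F [ 0.1 -0.1 -0.5] w 1.006 t 2.02
[0.5637, -0.0427, 0.052] -96.8 shift [ 2.045 -0.13  -0.117] rot [ 0.049  0.037 -0.003]
at [ 0.5571 -0.0451  0.0977] yaw -96.59 F [-2.8 -0.3 -3.6] w 1.004 t 2.07
[0.5637, -0.0427, 0.052] -96.8 shift [ 1.826 -0.125 -0.273] rot [0.041 0.139 0.007]
```

View pics/w2.png

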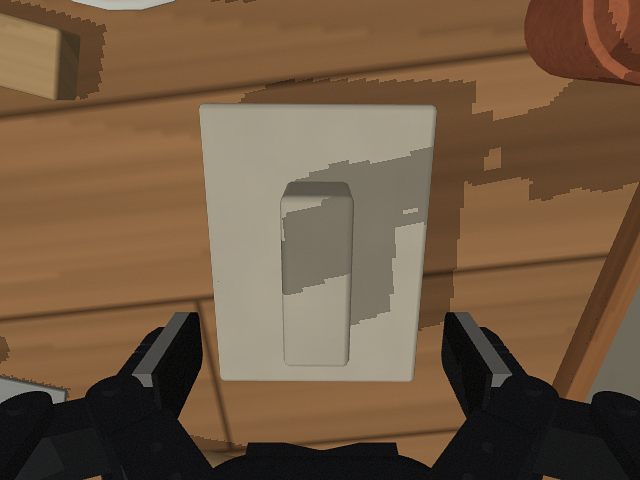

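drive_tool([
  {"x": 0,"y": 0,"z": 0,"ax": 0,"ay": 0,"az": 0},
  {"x": 0,"y": 0,"z": 0,"ax": 0,"ay": 0,"az": 0},
])

```text
time: 2.23
tool_pos: [0.5625, -0.046, 0.1073]
tool_rot: [-0.041, 0.706, -0.041, -0.706]
contact_force: [-0.3, -0.7, 0.0]
gripper_width: 1.004
```

```bash
python3 - <<'E'
from h import *
plan([.5637,-.0427,.052],-96.8)
E
```

```text
at [ 0.5625 -0.046   0.1073] yaw -96.64 F [-0.3 -0.7  0. ] w 1.004 t 2.23
[0.5637, -0.0427, 0.052] -96.8 shift [ 2.21  -0.138 -0.029] rot [ 0.033 -0.008 -0.003]
```

drive_tool([
  {"x": 0.8,"y": -0.13,"z": -0.03,"ax": 0,"ay": 0,"az": 0},
  {"x": 1.5,"y": -0.13,"z": -0.03,"ax": 0,"ay": 0,"az": 0},
  {"x": 2.0,"y": -0.13,"z": -0.03,"ax": 0,"ay": 0,"az": 0},
  {"x": 2.2,"y": -0.13,"z": -0.03,"ax": 0,"ay": 0,"az": 0},
  {"x": 2.2,"y": -0.13,"z": -0.03,"ax": 0,"ay": 0,"az": 0},
])

```text
time: 2.65
tool_pos: [0.5634, -0.0422, 0.0514]
tool_rot: [0.041, -0.706, 0.041, 0.706]
contact_force: [-0.3, -0.3, -0.5]
gripper_width: 0.998
```

drive_tool([
  {"x": 0,"y": 0,"z": 0,"ax": 0,"ay": 0,"az": 0},
  {"x": 0,"y": 0,"z": 0,"ax": 0,"ay": 0,"az": 0},
  {"x": 0,"y": 0,"z": 0,"ax": 0,"ay": 0,"az": 0},
  {"x": 0,"y": 0,"z": 0,"ax": 0,"ay": 0,"az": 0},
  {"x": 0,"y": 0,"z": 0,"ax": 0,"ay": 0,"az": 0},
], hand=0)

```text
time: 3.07
tool_pos: [0.564, -0.0424, 0.0523]
tool_rot: [-0.04, 0.706, -0.041, -0.705]
contact_force: [-0.5, -1.4, 3.1]
gripper_width: 0.34
```

drive_tool([
  {"x": 0,"y": 0,"z": 0,"ax": 0,"ay": 0,"az": 0},
  {"x": 0,"y": 0,"z": 0,"ax": 0,"ay": 0,"az": 0},
  {"x": -0.3,"y": 0,"z": 0,"ax": 0,"ay": 0,"az": 0},
  {"x": -0.8,"y": 0,"z": 0,"ax": 0,"ay": 0,"az": 0},
  {"x": -1.5,"y": 0,"z": 0,"ax": 0,"ay": 0,"az": 0},
])

```text
time: 3.48
tool_pos: [0.5602, -0.0408, 0.0858]
tool_rot: [0.041, -0.703, 0.04, 0.709]
contact_force: [-0.0, 0.2, -7.5]
gripper_width: 0.344
```

drive_tool([
  {"x": -1,"y": 0,"z": 0,"ax": 0,"ay": 0,"az": 0},
  {"x": -2,"y": 0,"z": 0,"ax": 0,"ay": 0,"az": 0},
  {"x": -3,"y": 0,"z": 0,"ax": 0,"ay": 0,"az": 0},
  {"x": -4,"y": 0,"z": 0,"ax": 0,"ay": 0,"az": 0},
  {"x": -5,"y": 0,"z": 0,"ax": 0,"ay": 0,"az": 0},
])

```text
time: 3.9
tool_pos: [0.562, -0.0411, 0.2137]
tool_rot: [0.041, -0.705, 0.04, 0.707]
contact_force: [0.4, -0.8, -7.3]
gripper_width: 0.343
```

drive_tool([
  {"x": -1,"y": 0,"z": 0,"ax": 0,"ay": 0,"az": 0},
  {"x": -2,"y": 0,"z": 0,"ax": 0,"ay": 0,"az": 0},
  {"x": -2.6,"y": 0,"z": 0,"ax": 0,"ay": 0,"az": 0},
  {"x": -3,"y": 0,"z": 0,"ax": 0,"ay": 0,"az": 0},
  {"x": -3,"y": 0,"z": 0,"ax": 0,"ay": 0,"az": 0},
])

```text
time: 4.32
tool_pos: [0.5639, -0.0416, 0.291]
tool_rot: [-0.04, 0.707, -0.04, -0.705]
contact_force: [1.0, -0.1, -7.1]
gripper_width: 0.337
```

```bash
python3 - <<'E'
from h import *
plan([.5637,-.0427,.28],-96.8)
f=grab("side","s3.png"); f=grab("wrist","w3.png")
im=cv2.imread("pics/s3.png"); print(proj(cams.grab_frame("side"),[[.56,-.04,.23]]))
E
```

```text
at [ 0.5639 -0.0416  0.291 ] yaw -96.57 F [ 1.  -0.1 -7.1] w 0.337 t 4.32
[0.5637, -0.0427, 0.28] -96.8 shift [0.439 0.046 0.004] rot [ 0.047 -0.034  0.002]
[[301.92511303 180.68110229]]
```

View pics/s3.png

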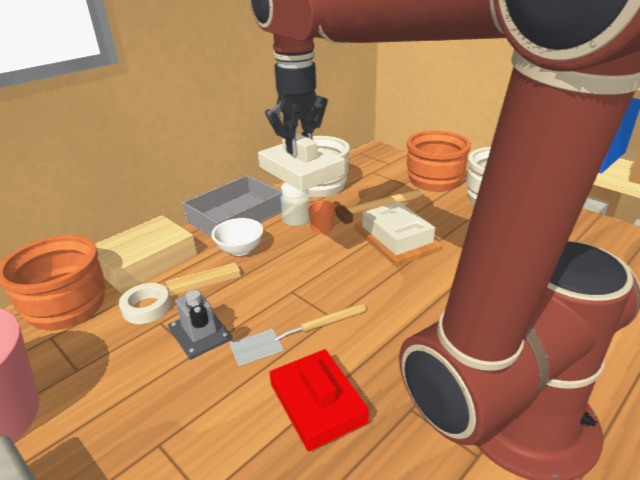

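The half is held, at about 0.72 kg. I'll tilt its near end up towards the side camera so the lugs show.

drive_tool([
  {"x": -0.3,"y": 0,"z": 0,"ax": 0,"ay": -1.3,"az": 0},
  {"x": -0.6,"y": 0,"z": 0,"ax": 0,"ay": -2.6,"az": 0},
  {"x": -1,"y": 0,"z": 0,"ax": 0,"ay": -3.9,"az": 0},
  {"x": -1,"y": 0,"z": 0,"ax": 0,"ay": -5.2,"az": 0},
  {"x": -1,"y": 0,"z": 0,"ax": 0,"ay": -6.5,"az": 0},
])

```text
time: 4.88
tool_pos: [0.5643, -0.0419, 0.3133]
tool_rot: [0.05, -0.479, 0.027, 0.876]
contact_force: [0.7, 1.7, -8.2]
gripper_width: 0.338
```

```bash
python3 - <<'E'
from h import *
f=grab("side","s4.png")
im=f["img"]; print(pose()[0],pose()[1].round(2),pose()[2]["joint_pos"].round(2)); cv2.imwrite("pics/s4c.png",cv2.resize(im[90:230,220:380],None,fx=4,fy=4,interpolation=cv2.INTER_CUBIC))
E
```

```text
[ 0.56486357 -0.04216492  0.30753976] [[-0.55 -0.11 -0.83]
 [ 0.06 -0.99  0.1 ]
 [-0.84 -0.    0.55]] [-0.19  0.26  1.34 -0.05  2.13  1.49]
```

View pics/s4c.png

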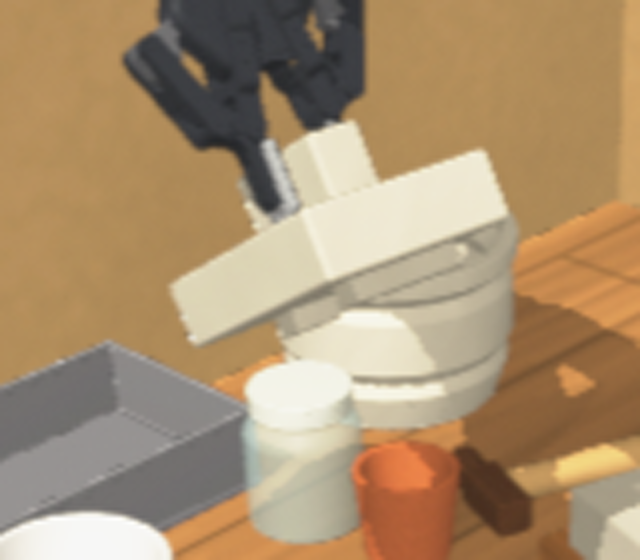

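```bash
python3 - <<'E'
import cv2,numpy as np
im=cv2.imread("pics/s4.png")[125:180,255:355]
im=cv2.resize(im,None,fx=8,fy=8,interpolation=cv2.INTER_CUBIC)
im=np.clip((im.astype(float)-90)*1.7,0,255).astype(np.uint8)
cv2.imwrite("pics/s4d.png",im)
E
```

```text
(no output)
```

View pics/s4d.png

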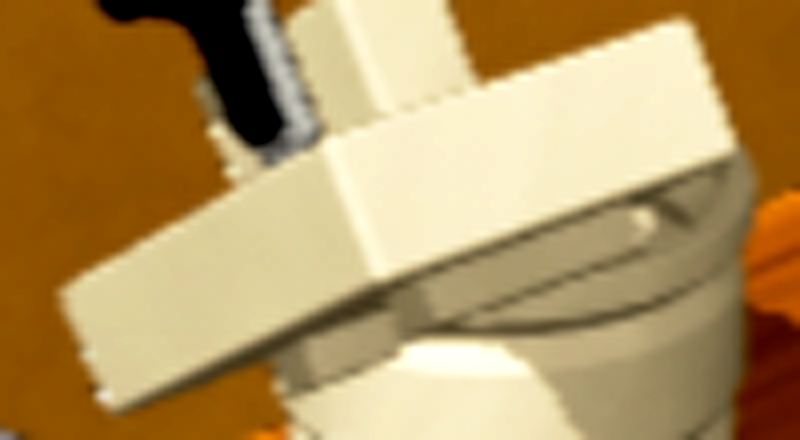

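The enlarged crop shows the lug under the near end spanning (425,300)–(650,220). That is about 0.6 of the 110 mm end edge, so it is the 64 mm wide lug and it lies at world −x. This matches the lower half's wide pocket at world −x, so no end-for-end turn is needed.

```bash
python3 - <<'E'
from h import *
plan([.555,-.08,.27],-97); plan([.485,-.277,.22],-107.1)
E
```

```text
at [ 0.5649 -0.0422  0.3075] yaw -96.6 F [  0.4  -1.4 -14.6] w 0.34 t 4.93
[0.555, -0.08, 0.27] -97 shift [ 1.374  1.55  -0.641] rot [ 0.081  6.66  -0.014]
at [ 0.5649 -0.0422  0.3075] yaw -96.6 F [  0.4  -1.4 -14.6] w 0.34 t 4.93
[0.485, -0.277, 0.22] -107.1 shift [ 4.07   9.701 -0.167] rot [ 2.044  6.642 -0.601]
```

drive_tool([
  {"x": 0.25,"y": 0.3,"z": -0.1,"ax": 0,"ay": 1.2,"az": 0},
  {"x": 0.5,"y": 0.6,"z": -0.25,"ax": 0,"ay": 2.5,"az": 0},
  {"x": 0.8,"y": 0.9,"z": -0.4,"ax": 0,"ay": 3.8,"az": 0},
  {"x": 1.1,"y": 1.2,"z": -0.5,"ax": 0,"ay": 5.1,"az": 0},
  {"x": 1.3,"y": 1.5,"z": -0.6,"ax": 0,"ay": 6.5,"az": 0},
])

```text
time: 5.35
tool_pos: [0.5538, -0.0785, 0.2761]
tool_rot: [-0.041, 0.707, -0.041, -0.705]
contact_force: [0.0, -0.0, -8.0]
gripper_width: 0.342
```

drive_tool([
  {"x": 0,"y": 0,"z": 0,"ax": 0,"ay": 0,"az": 0},
  {"x": 0,"y": 0,"z": 0,"ax": 0,"ay": 0,"az": 0},
])

```text
time: 5.52
tool_pos: [0.5518, -0.0779, 0.276]
tool_rot: [0.041, -0.704, 0.04, 0.708]
contact_force: [0.2, 0.4, -8.3]
gripper_width: 0.343
```

```bash
python3 - <<'E'
from h import *
plan([.485,-.277,.25],-107.1)
E
```

```text
at [ 0.5518 -0.0779  0.276 ] yaw -96.64 F [ 0.2  0.4 -8.3] w 0.343 t 5.52
[0.485, -0.277, 0.25] -107.1 shift [1.042 8.219 1.729] rot [2.093 0.06  0.007]
```

drive_tool([
  {"x": 0.0,"y": 1.2,"z": 0.25,"ax": 0.4,"ay": 0,"az": 0},
  {"x": 0.1,"y": 2.6,"z": 0.55,"ax": 0.9,"ay": 0,"az": 0},
  {"x": 0.2,"y": 4.0,"z": 0.85,"ax": 1.4,"ay": 0,"az": 0},
  {"x": 0.3,"y": 5.4,"z": 1.15,"ax": 1.8,"ay": 0,"az": 0},
  {"x": 0.4,"y": 6.6,"z": 1.4,"ax": 2.1,"ay": 0,"az": 0},
])

```text
time: 5.93
tool_pos: [0.5012, -0.2405, 0.2688]
tool_rot: [0.106, -0.699, 0.106, 0.699]
contact_force: [0.4, -1.4, -7.1]
gripper_width: 0.337
```

drive_tool([
  {"x": 0,"y": 0,"z": 0,"ax": 0,"ay": 0,"az": 0},
  {"x": 0,"y": 0,"z": 0,"ax": 0,"ay": 0,"az": 0},
])

```text
time: 6.1
tool_pos: [0.5012, -0.2399, 0.2683]
tool_rot: [0.106, -0.699, 0.105, 0.7]
contact_force: [1.2, 0.1, -6.8]
gripper_width: 0.345
```

```bash
python3 - <<'E'
from h import *
plan([.485,-.277,.25],-107.1)
f=grab("wrist","w5.png");f=grab("top","t5.png")
E
```

```text
at [ 0.5012 -0.2399  0.2683] yaw -107.23 F [ 1.2  0.1 -6.8] w 0.345 t 6.1
[0.485, -0.277, 0.25] -107.1 shift [0.731 1.61  0.18 ] rot [-0.027  0.018  0.012]
```

View pics/w5.png

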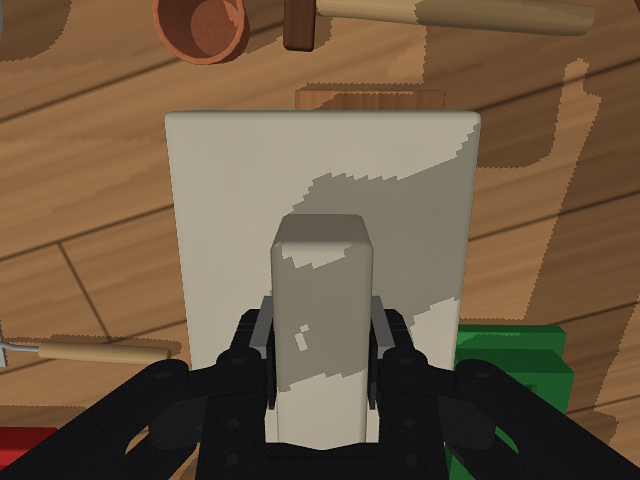

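View pics/t5.png

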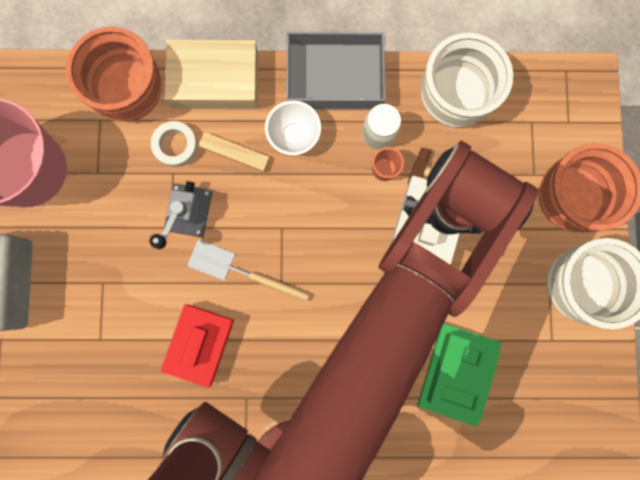

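```bash
python3 - <<'E'
from h import *
f=grab("wrist"); p,M,s=pose()
# upper frame if unslipped: origin = p - (0,0,.0523), yaw=tool yaw+90
y=M[:,1]; yaw=np.degrees(np.arctan2(y[1],y[0]))+90
U=R.from_euler("z",yaw,degrees=True).as_matrix()
o=np.array([p[0],p[1],p[2]-.0523])
P=np.array([[.075,.055,.048],[.075,-.055,.048],[.04,.015,.084],[.04,-.015,.084],[.04,.015,.048],[.04,-.015,.048]])
print(proj(f,P@U.T+o).round(1), s["tool_pos"])
g=f["img"]; cv2.imwrite("pics/w5c.png",cv2.resize(g[95:255,155:490],None,fx=2.3,fy=2.3,interpolation=cv2.INTER_CUBIC))
E
```

```text
[[157.7 113. ]
 [484.5 112.8]
 [267.3 246. ]
 [374.6 246. ]
 [279.7 213.7]
 [362.6 213.7]] [ 0.50168697 -0.2378059   0.26854542]
```

View pics/w5c.png

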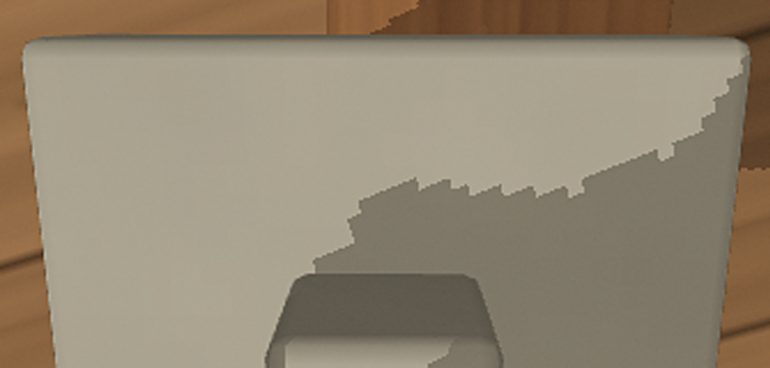

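drive_tool([
  {"x": 0.4,"y": 0.8,"z": 0.1,"ax": 0,"ay": 0,"az": 0},
  {"x": 1.2,"y": 1.6,"z": 0.18,"ax": 0,"ay": 0,"az": 0},
  {"x": 2.4,"y": 1.6,"z": 0.18,"ax": 0,"ay": 0,"az": 0},
  {"x": 3.6,"y": 1.6,"z": 0.18,"ax": 0,"ay": 0,"az": 0},
  {"x": 4.6,"y": 1.6,"z": 0.18,"ax": 0,"ay": 0,"az": 0},
])

```text
time: 6.67
tool_pos: [0.4849, -0.2742, 0.1517]
tool_rot: [0.105, -0.699, 0.104, 0.7]
contact_force: [0.4, 0.1, -8.3]
gripper_width: 0.343
```

drive_tool([
  {"x": 0,"y": 0,"z": 0,"ax": 0,"ay": 0,"az": 0},
  {"x": 0,"y": 0,"z": 0,"ax": 0,"ay": 0,"az": 0},
  {"x": 0,"y": 0,"z": 0,"ax": 0,"ay": 0,"az": 0},
])

```text
time: 6.92
tool_pos: [0.4861, -0.2755, 0.1556]
tool_rot: [-0.104, 0.7, -0.105, -0.698]
contact_force: [1.6, -0.8, -7.0]
gripper_width: 0.342
```

```bash
python3 - <<'E'
from h import *
plan([.485,-.277,.12],-107.1)
f=grab("side"); cv2.imwrite("pics/s6.png",cv2.resize(f["img"][130:280,330:480],None,fx=4,fy=4,interpolation=cv2.INTER_CUBIC))
f=grab("wrist","w6.png")
plan([.485,-.277,.12],-107.1)
E
```

```text
at [ 0.4861 -0.2755  0.1556] yaw -107.01 F [ 1.6 -0.8 -7. ] w 0.342 t 6.92
[0.485, -0.277, 0.12] -107.1 shift [1.422 0.071 0.03 ] rot [ 0.018 -0.034 -0.012]
at [ 0.4865 -0.2761  0.1567] yaw -107.04 F [-0.2 -0.  -8.2] w 0.34 t 7.02
[0.485, -0.277, 0.12] -107.1 shift [1.469 0.047 0.055] rot [ 0.012 -0.059 -0.022]
```

View pics/s6.png

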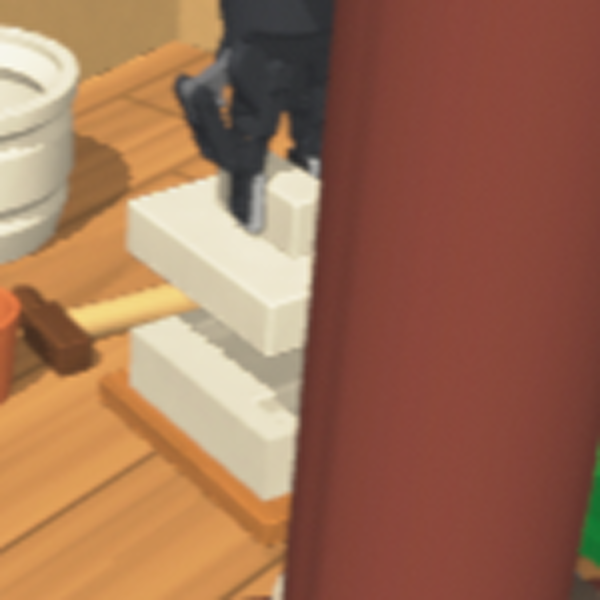

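View pics/w6.png

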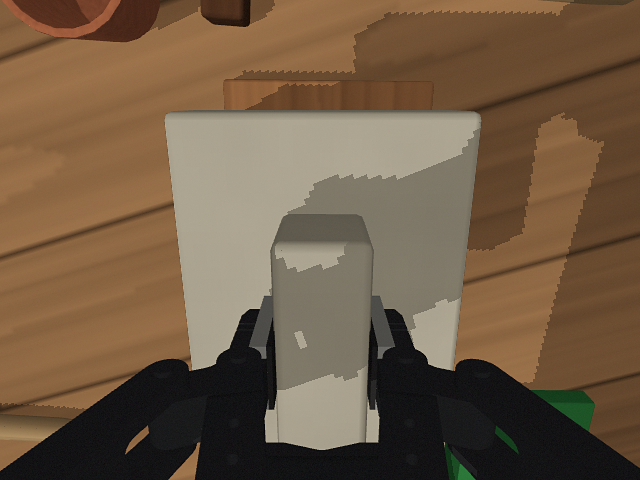

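The wrist view shows the board's far edge at row 80 from (224,80) to (433,80), which gives an independent check of the lower half's pose.

```bash
python3 - <<'E'
from h import *
f=grab("wrist"); im=f["img"]; cv2.imwrite("pics/w6c.png",cv2.resize(im[60:130,155:490],None,fx=2.3,fy=4,interpolation=cv2.INTER_CUBIC))
W=ray(f,[[224,81],[433,81.5]],.018); print(W, np.linalg.norm(W[0]-W[1]))
d=(W[0]-W[1]);yaw=np.degrees(np.arctan2(d[1],d[0]))-90
u=np.array([np.cos(np.radians(yaw)),np.sin(np.radians(yaw))]); print(yaw, W.mean(0)[:2]-.095*u)
plan([.485,-.277,.12],-107.1)
E
```

```text
[[ 0.59305722 -0.24417286  0.018     ]
 [ 0.55399705 -0.37077576  0.018     ]] 0.13249147626869437
-17.1463068269629 [ 0.4827494 -0.2794671]
at [ 0.4863 -0.2761  0.1566] yaw -107.05 F [ 0.3 -0.2 -7.2] w 0.337 t 7.07
[0.485, -0.277, 0.12] -107.1 shift [1.462 0.046 0.047] rot [ 0.009 -0.056 -0.02 ]
```

View pics/w6c.png

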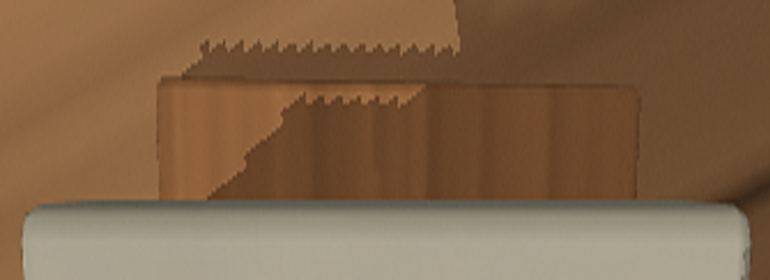

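```bash
python3 - <<'E'
from h import *
f=grab("side"); im=f["img"]
cv2.imwrite("pics/s6b.png",cv2.resize(im[165:260,355:410],None,fx=6,fy=6,interpolation=cv2.INTER_CUBIC))
p,M,s=pose(); y=M[:,1]; yaw=np.degrees(np.arctan2(y[1],y[0]))+90
U=R.from_euler("z",yaw,degrees=True).as_matrix()
o=np.array([p[0],p[1],p[2]-.0523])
up=proj(f,np.array([[.075,.055,.048],[-.075,.055,.048],[.075,.055,.012],[-.075,.055,.012]])@U.T+o)
c=lambda q:((q-[355,165]+.5)*6-.5).round(0)
print("upper",c(up).tolist())
L=R.from_euler("z",-17.3,degrees=True).as_matrix()
for ctr in ([.485,-.277],[.4833,-.279]):
  print(ctr,c(proj(f,np.array([[.075,.055,.06],[-.075,.055,.06],[.075,.055,.018],[-.075,.055,.018]])@L.T+[*ctr,0])).tolist())
E
```

```text
upper [[40.0, 88.0], [257.0, 244.0], [39.0, 167.0], [252.0, 328.0]]
[0.485, -0.277] [[41.0, 284.0], [247.0, 453.0], [40.0, 368.0], [242.0, 542.0]]
[0.4833, -0.279] [[47.0, 283.0], [254.0, 452.0], [46.0, 368.0], [248.0, 541.0]]
```

View pics/s6b.png

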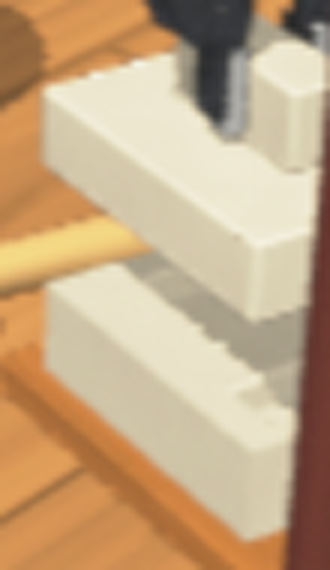

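drive_tool([
  {"x": 0.4,"y": 0.09,"z": 0.06,"ax": 0,"ay": 0,"az": 0},
  {"x": 0.8,"y": 0.09,"z": 0.06,"ax": 0,"ay": 0,"az": 0},
  {"x": 1.2,"y": 0.09,"z": 0.06,"ax": 0,"ay": 0,"az": 0},
  {"x": 1.2,"y": 0.09,"z": 0.06,"ax": 0,"ay": 0,"az": 0},
  {"x": 1.2,"y": 0.09,"z": 0.06,"ax": 0,"ay": 0,"az": 0},
])

```text
time: 7.53
tool_pos: [0.4813, -0.2762, 0.1212]
tool_rot: [0.106, -0.698, 0.104, 0.7]
contact_force: [0.2, -0.3, -7.6]
gripper_width: 0.34
```

drive_tool([
  {"x": 0,"y": 0,"z": 0,"ax": 0,"ay": 0,"az": 0},
  {"x": 0,"y": 0,"z": 0,"ax": 0,"ay": 0,"az": 0},
  {"x": 0,"y": 0,"z": 0,"ax": 0,"ay": 0,"az": 0},
])

```text
time: 7.78
tool_pos: [0.4829, -0.2774, 0.1241]
tool_rot: [-0.105, 0.7, -0.105, -0.699]
contact_force: [-0.9, 0.5, -6.6]
gripper_width: 0.346
```

```bash
python3 - <<'E'
from h import *
plan([.4843,-.2778,.112],-107.1)
f=grab("wrist"); cv2.imwrite("pics/w7.png",f["img"])
plan([.4843,-.2778,.112],-107.1)
f=grab("side"); im=f["img"]
cv2.imwrite("pics/s7b.png",cv2.resize(im[165:260,355:410],None,fx=6,fy=6,interpolation=cv2.INTER_CUBIC))
E
```

```text
at [ 0.4829 -0.2774  0.1241] yaw -107.09 F [-0.9  0.5 -6.6] w 0.346 t 7.78
[0.4843, -0.2778, 0.112] -107.1 shift [ 0.482 -0.    -0.057] rot [ 0.002 -0.014 -0.005]
at [ 0.4829 -0.2773  0.124 ] yaw -107.09 F [-0.4 -0.1 -6.7] w 0.342 t 7.83
[0.4843, -0.2778, 0.112] -107.1 shift [ 0.481  0.002 -0.06 ] rot [ 0.003 -0.013 -0.005]
```

View pics/s7b.png

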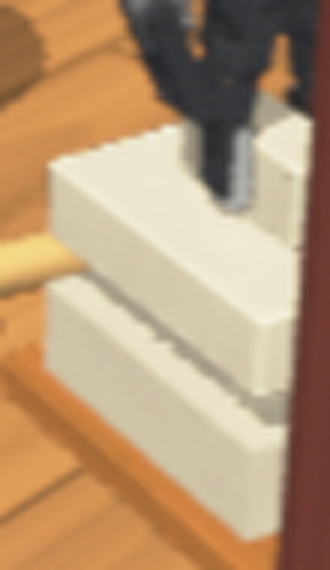

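drive_tool([
  {"x": 0,"y": 0,"z": -0.05,"ax": 0,"ay": 0,"az": 0},
  {"x": 0.15,"y": 0,"z": -0.05,"ax": 0,"ay": 0,"az": 0},
  {"x": 0.3,"y": 0,"z": -0.05,"ax": 0,"ay": 0,"az": 0},
  {"x": 0.4,"y": 0,"z": -0.05,"ax": 0,"ay": 0,"az": 0},
  {"x": 0.48,"y": 0,"z": -0.05,"ax": 0,"ay": 0,"az": 0},
])

```text
time: 8.3
tool_pos: [0.4833, -0.2771, 0.1104]
tool_rot: [0.105, -0.699, 0.105, 0.7]
contact_force: [-0.3, 0.0, -7.8]
gripper_width: 0.34
```

drive_tool([
  {"x": 0.06,"y": 0,"z": 0,"ax": 0,"ay": 0,"az": 0},
  {"x": 0.12,"y": 0,"z": 0,"ax": 0,"ay": 0,"az": 0},
  {"x": 0.12,"y": 0,"z": 0,"ax": 0,"ay": 0,"az": 0},
])

```text
time: 8.55
tool_pos: [0.4835, -0.2772, 0.1079]
tool_rot: [0.105, -0.699, 0.105, 0.699]
contact_force: [0.9, 0.3, -7.2]
gripper_width: 0.342
```

```bash
python3 - <<'E'
from h import *
plan([.4843,-.2778,.1],-107.1); print(pose()[2]["ft_torque"])
E
```

```text
at [ 0.4835 -0.2772  0.1079] yaw -107.09 F [ 0.9  0.3 -7.2] w 0.342 t 8.55
[0.4843, -0.2778, 0.1] -107.1 shift [ 0.315  0.012 -0.038] rot [0.002 0.007 0.003]
[ 0.0093389  -0.02730276 -0.02320879]
```

Force is unchanged at 4 mm below the rim height, so the lugs are entering. I'll keep lowering.

drive_tool([
  {"x": 0.06,"y": 0,"z": 0,"ax": 0,"ay": 0,"az": 0},
  {"x": 0.12,"y": 0,"z": 0,"ax": 0,"ay": 0,"az": 0},
  {"x": 0.18,"y": 0,"z": 0,"ax": 0,"ay": 0,"az": 0},
  {"x": 0.18,"y": 0,"z": 0,"ax": 0,"ay": 0,"az": 0},
])

```text
time: 8.88
tool_pos: [0.4835, -0.2773, 0.1034]
tool_rot: [0.105, -0.699, 0.105, 0.699]
contact_force: [0.2, 0.5, -7.5]
gripper_width: 0.345
```

drive_tool([
  {"x": 0.05,"y": 0,"z": 0,"ax": 0,"ay": 0,"az": 0},
  {"x": 0.1,"y": 0,"z": 0,"ax": 0,"ay": 0,"az": 0},
  {"x": 0.1,"y": 0,"z": 0,"ax": 0,"ay": 0,"az": 0},
])

```text
time: 9.13
tool_pos: [0.4835, -0.2773, 0.101]
tool_rot: [0.105, -0.699, 0.105, 0.699]
contact_force: [-0.7, 0.0, -6.9]
gripper_width: 0.342
```

drive_tool([
  {"x": 0.03,"y": 0,"z": 0,"ax": 0,"ay": 0,"az": 0},
  {"x": 0.05,"y": 0,"z": 0,"ax": 0,"ay": 0,"az": 0},
  {"x": 0.05,"y": 0,"z": 0,"ax": 0,"ay": 0,"az": 0},
])

```text
time: 9.38
tool_pos: [0.4838, -0.2774, 0.1006]
tool_rot: [-0.105, 0.699, -0.105, -0.699]
contact_force: [-0.3, 0.1, -4.2]
gripper_width: 0.346
```

```bash
python3 - <<'E'
from h import *
plan([.4843,-.2778,.1],-107.1); print(pose()[2]["ft_torque"])
f=grab("side"); im=f["img"]
cv2.imwrite("pics/s8b.png",cv2.resize(im[165:260,355:410],None,fx=6,fy=6,interpolation=cv2.INTER_CUBIC))
E
```

```text
at [ 0.4838 -0.2774  0.1006] yaw -107.09 F [-0.3  0.1 -4.2] w 0.346 t 9.38
[0.4843, -0.2778, 0.1] -107.1 shift [ 0.023  0.008 -0.022] rot [ 0.002 -0.001  0.001]
[0.29600389 0.24049972 0.00827345]
```

View pics/s8b.png

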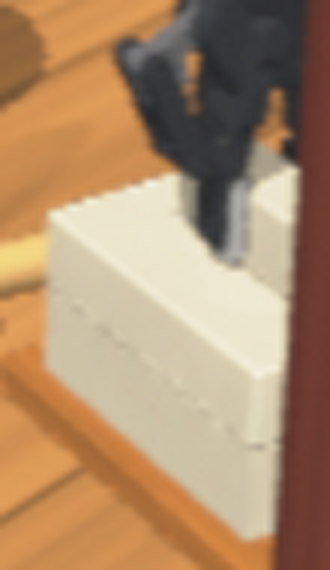

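The side crop shows the halves meeting along a thin seam, and the bench is now taking part of the weight. I'll press a little further down and release.

drive_tool([
  {"x": 0.03,"y": 0,"z": 0,"ax": 0,"ay": 0,"az": 0},
  {"x": 0.03,"y": 0,"z": 0,"ax": 0,"ay": 0,"az": 0},
  {"x": 0.03,"y": 0,"z": 0,"ax": 0,"ay": 0,"az": 0},
])

```text
time: 9.68
tool_pos: [0.4839, -0.2776, 0.1004]
tool_rot: [-0.105, 0.699, -0.105, -0.699]
contact_force: [-3.3, 0.8, 2.5]
gripper_width: 0.339
```

drive_tool([
  {"x": 0,"y": 0,"z": 0,"ax": 0,"ay": 0,"az": 0},
  {"x": 0,"y": 0,"z": 0,"ax": 0,"ay": 0,"az": 0},
  {"x": 0,"y": 0,"z": 0,"ax": 0,"ay": 0,"az": 0},
  {"x": 0,"y": 0,"z": 0,"ax": 0,"ay": 0,"az": 0},
  {"x": 0,"y": 0,"z": 0,"ax": 0,"ay": 0,"az": 0},
], hand=1)

```text
time: 10.1
tool_pos: [0.484, -0.2777, 0.0996]
tool_rot: [-0.105, 0.7, -0.105, -0.699]
contact_force: [-0.2, 0.6, 0.2]
gripper_width: 1.001
```

drive_tool([
  {"x": -0.4,"y": 0,"z": 0,"ax": 0,"ay": 0,"az": 0},
  {"x": -1.2,"y": 0,"z": 0,"ax": 0,"ay": 0,"az": 0},
  {"x": -2.6,"y": 0,"z": 0,"ax": 0,"ay": 0,"az": 0},
  {"x": -4.0,"y": 0,"z": 0,"ax": 0,"ay": 0,"az": 0},
  {"x": -5.0,"y": 0,"z": 0,"ax": 0,"ay": 0,"az": 0},
])

```text
time: 10.52
tool_pos: [0.4845, -0.278, 0.2286]
tool_rot: [-0.104, 0.701, -0.106, -0.698]
contact_force: [0.2, -0.7, 0.9]
gripper_width: 1.001
```

```bash
python3 - <<'E'
from h import *
f=grab("side"); im=f["img"]
cv2.imwrite("pics/s9b.png",cv2.resize(im[165:260,345:450],None,fx=6,fy=6,interpolation=cv2.INTER_CUBIC))
f=grab("wrist","w9.png")
plan([.4843,-.2778,.1],-107.1)
E
```

```text
at [ 0.4864 -0.2794  0.2321] yaw -107.09 F [-0.  -0.4 -0.1] w 1.003 t 10.62
[0.4843, -0.2778, 0.1] -107.1 shift [ 5.282 -0.06   0.159] rot [ 0.003 -0.133 -0.05 ]
```

View pics/s9b.png

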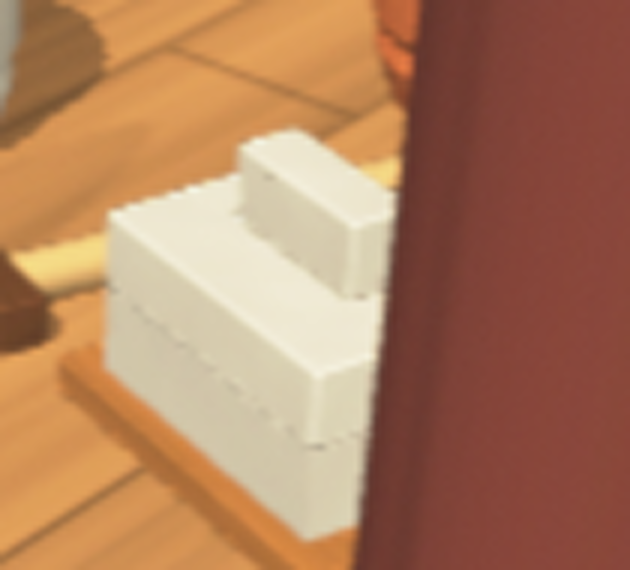

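View pics/w9.png

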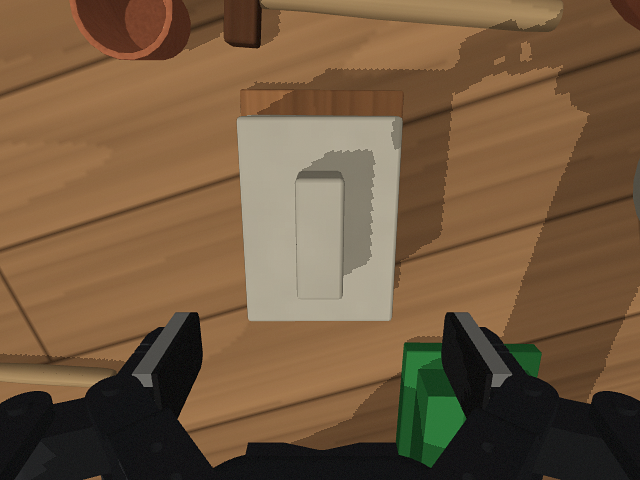

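The mould is closed: the seam is tight in the side view and the halves are square in the wrist view. Next is the switch. I'll travel at a safe height to the roller's −y side.

drive_tool([
  {"x": 0,"y": -1.3,"z": 0.46,"ax": 0,"ay": 0,"az": 0},
  {"x": 0,"y": -2.7,"z": 0.93,"ax": 0,"ay": 0,"az": 0},
  {"x": 0,"y": -4.1,"z": 1.4,"ax": 0,"ay": 0,"az": 0},
  {"x": 0,"y": -5.5,"z": 1.87,"ax": 0,"ay": 0,"az": 0},
  {"x": 0,"y": -6.8,"z": 2.33,"ax": 0,"ay": 0,"az": 0},
], hand=0)

```text
time: 11.03
tool_pos: [0.4773, -0.096, 0.2238]
tool_rot: [0.105, -0.699, 0.105, 0.699]
contact_force: [-0.0, 0.5, 0.2]
gripper_width: 0.299
```

drive_tool([
  {"x": 0,"y": -1.3,"z": 0.46,"ax": 0,"ay": 0,"az": 0},
  {"x": 0,"y": -2.7,"z": 0.93,"ax": 0,"ay": 0,"az": 0},
  {"x": 0,"y": -4.1,"z": 1.4,"ax": 0,"ay": 0,"az": 0},
  {"x": 0,"y": -5.5,"z": 1.87,"ax": 0,"ay": 0,"az": 0},
  {"x": 0,"y": -6.8,"z": 2.33,"ax": 0,"ay": 0,"az": 0},
])

```text
time: 11.45
tool_pos: [0.4715, 0.0838, 0.224]
tool_rot: [0.105, -0.699, 0.105, 0.699]
contact_force: [-0.1, -0.7, 0.6]
gripper_width: -0.003
```

drive_tool([
  {"x": 0,"y": -1.0,"z": 0.4,"ax": -1.4,"ay": 0,"az": 0},
  {"x": 0,"y": -2.0,"z": 0.8,"ax": -2.8,"ay": 0,"az": 0},
  {"x": 0,"y": -3.0,"z": 1.2,"ax": -4.2,"ay": 0,"az": 0},
  {"x": 0,"y": -4.0,"z": 1.6,"ax": -5.6,"ay": 0,"az": 0},
  {"x": 0,"y": -5.0,"z": 2.0,"ax": -7.0,"ay": 0,"az": 0},
])

```text
time: 11.87
tool_pos: [0.4605, 0.2173, 0.2239]
tool_rot: [-0.112, -0.698, -0.112, 0.698]
contact_force: [0.1, 0.1, -0.1]
gripper_width: 0.002
```

drive_tool([
  {"x": 0,"y": 0,"z": 0,"ax": -1.4,"ay": 0,"az": 0},
  {"x": 0,"y": 0,"z": 0,"ax": -2.8,"ay": 0,"az": 0},
  {"x": 0,"y": 0,"z": 0,"ax": -4.2,"ay": 0,"az": 0},
  {"x": 0,"y": 0,"z": 0,"ax": -5.6,"ay": 0,"az": 0},
  {"x": 0,"y": 0,"z": 0,"ax": -5.6,"ay": 0,"az": 0},
])

```text
time: 12.28
tool_pos: [0.4608, 0.216, 0.2238]
tool_rot: [-0.276, -0.65, -0.277, 0.651]
contact_force: [0.7, 0.1, -0.2]
gripper_width: 0.001
```

```bash
python3 - <<'E'
from h import *
plan([.463,.243,.2],-44)
f=grab("wrist","w10.png");
plan([.463,.243,.2],-44)
f=grab("side","s10.png");
E
```

```text
at [0.4608 0.216  0.2238] yaw -43.96 F [ 0.7  0.1 -0.2] w 0.001 t 12.28
[0.463, 0.243, 0.2] -44 shift [ 0.95  -0.685 -0.839] rot [0.008 0.01  0.005]
at [0.4609 0.216  0.2238] yaw -44.23 F [-1.2 -0.3  0.7] w -0.001 t 12.33
[0.463, 0.243, 0.2] -44 shift [ 0.953 -0.693 -0.836] rot [-0.045  0.009  0.005]
```

View pics/w10.png

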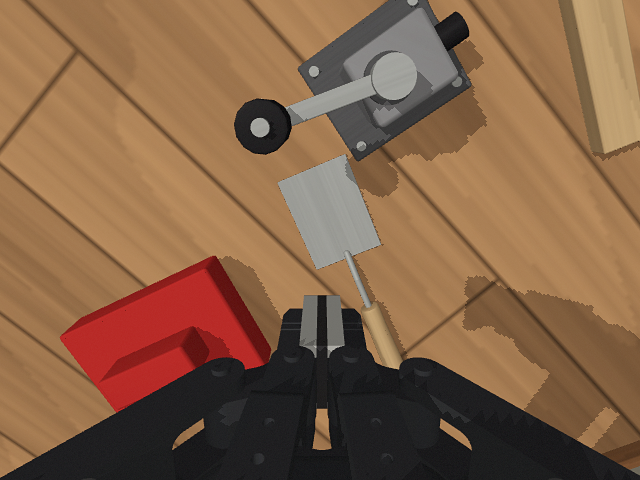

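The wrist view shows the roller at about (262,126), the hub at (394,77) and the closed fingertips at (322,300). The spatula lies flat between them.

```bash
python3 - <<'E'
from h import *
f=grab("wrist"); im=f["img"]
hsv=cv2.cvtColor(im,cv2.COLOR_BGR2HSV)
m=np.zeros(im.shape[:2],np.uint8); m[90:165,225:300]=(hsv[90:165,225:300,2]<60)*255
cs,_=cv2.findContours(m,cv2.RETR_EXTERNAL,cv2.CHAIN_APPROX_NONE);c=max(cs,key=cv2.contourArea)
(u,v),r=cv2.minEnclosingCircle(c); print(u,v,r)
Wb=ray(f,[[260.5,127.5]],.136)[0]; W=ray(f,[[u,v],[u+r,v]],.125); print("roller bolt",Wb,"roller mid",W[0],"rad",np.linalg.norm(W[0]-W[1]))
for z in (.101,.105,.11): print("hub",z,ray(f,[[394,77]],z)[0])
# foot plate corners visible
print(ray(f,[[299,69],[359,160],[470,86]],.006))
print("tips",proj(f,[pose()[0]]))
E
```

```text
261.5169372558594 125.75847625732422 28.571226119995117
roller bolt [0.48357808 0.28596296 0.136     ] roller mid [0.48315786 0.28689556 0.125     ] rad 0.01599763931320636
hub 0.101 [0.55692183 0.25263143 0.101     ]
hub 0.105 [0.55629195 0.25291983 0.105     ]
hub 0.11 [0.55550458 0.25328032 0.11      ]
[[0.521103   0.30365539 0.006     ]
 [0.50645178 0.21658949 0.006     ]
 [0.61167357 0.19745096 0.006     ]]
tips [[321.71489937 318.34656708]]
```

drive_tool([
  {"x": 0,"y": -0.7,"z": -0.4,"ax": 0,"ay": 0,"az": 0},
  {"x": 0.9,"y": -1.31,"z": -0.81,"ax": 0,"ay": 0,"az": 0},
  {"x": 2.2,"y": -1.31,"z": -0.81,"ax": 0,"ay": 0,"az": 0},
  {"x": 3.5,"y": -1.31,"z": -0.81,"ax": 0,"ay": 0,"az": 0},
  {"x": 4.5,"y": -1.31,"z": -0.81,"ax": 0,"ay": 0,"az": 0},
])

```text
time: 12.85
tool_pos: [0.4507, 0.2532, 0.1094]
tool_rot: [-0.275, -0.651, -0.275, 0.652]
contact_force: [-0.7, 0.3, -0.0]
gripper_width: -0.001
```

drive_tool([
  {"x": 0,"y": 0,"z": 0,"ax": 0,"ay": 0,"az": 0},
  {"x": 0,"y": 0,"z": 0,"ax": 0,"ay": 0,"az": 0},
  {"x": 0,"y": 0,"z": 0,"ax": 0,"ay": 0,"az": 0},
])

```text
time: 13.1
tool_pos: [0.4529, 0.2536, 0.1137]
tool_rot: [0.275, 0.652, 0.275, -0.65]
contact_force: [0.6, 0.6, 0.8]
gripper_width: -0.0
```

```bash
python3 - <<'E'
from h import *
plan([.4653,.2678,.11],-44); plan([.5004,.3049,.11],-44)
f=grab("wrist","w11.png"); plan([.4653,.2678,.11],-44)
E
```

```text
at [0.4529 0.2536 0.1137] yaw -44.15 F [0.6 0.6 0.8] w -0.0 t 13.1
[0.4653, 0.2678, 0.11] -44 shift [ 0.148 -0.038 -0.752] rot [-0.03  -0.026 -0.012]
at [0.4529 0.2536 0.1137] yaw -44.15 F [0.6 0.6 0.8] w -0.0 t 13.1
[0.5004, 0.3049, 0.11] -44 shift [ 0.152 -0.064 -2.795] rot [-0.03  -0.026 -0.012]
at [0.4534 0.2539 0.1144] yaw -44.14 F [ 0.3 -0.3  0.4] w 0.0 t 13.15
[0.4653, 0.2678, 0.11] -44 shift [ 0.179 -0.047 -0.732] rot [-0.028 -0.043 -0.02 ]
```

View pics/w11.png

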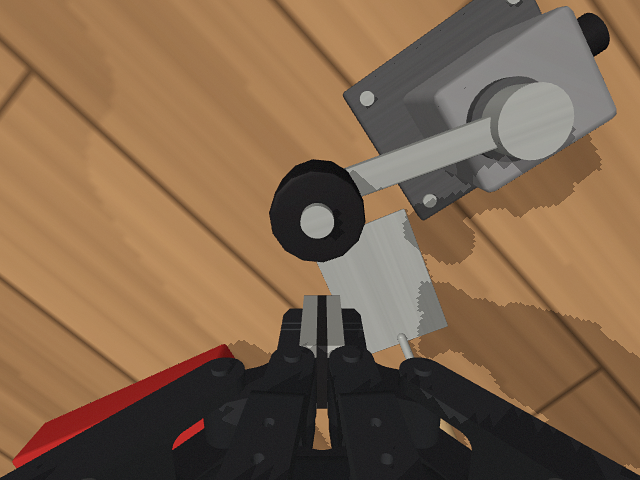

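drive_tool([
  {"x": 0.15,"y": -0.05,"z": -0.2,"ax": 0,"ay": 0,"az": 0},
  {"x": 0.15,"y": -0.05,"z": -0.4,"ax": 0,"ay": 0,"az": 0},
  {"x": 0.15,"y": -0.05,"z": -0.6,"ax": 0,"ay": 0,"az": 0},
  {"x": 0.15,"y": -0.05,"z": -0.6,"ax": 0,"ay": 0,"az": 0},
])

```text
time: 13.48
tool_pos: [0.4625, 0.2658, 0.109]
tool_rot: [0.276, 0.652, 0.276, -0.65]
contact_force: [0.2, -0.2, 0.1]
gripper_width: 0.0
```

drive_tool([
  {"x": 0,"y": 0,"z": -0.1,"ax": 0,"ay": 0,"az": 0},
  {"x": 0,"y": 0,"z": -0.2,"ax": 0,"ay": 0,"az": 0},
  {"x": 0,"y": 0,"z": -0.2,"ax": 0,"ay": 0,"az": 0},
])

```text
time: 13.73
tool_pos: [0.4645, 0.2685, 0.1081]
tool_rot: [-0.276, -0.651, -0.276, 0.652]
contact_force: [-1.9, -2.1, 2.6]
gripper_width: 0.0
```

drive_tool([
  {"x": 0,"y": 0,"z": -0.1,"ax": 0,"ay": 0,"az": 0},
  {"x": 0,"y": 0,"z": -0.2,"ax": 0,"ay": 0,"az": 0},
  {"x": 0,"y": 0,"z": -0.2,"ax": 0,"ay": 0,"az": 0},
])

```text
time: 13.98
tool_pos: [0.467, 0.2722, 0.1073]
tool_rot: [-0.276, -0.65, -0.276, 0.652]
contact_force: [-5.1, -1.3, 3.0]
gripper_width: 0.002
```

```bash
python3 - <<'E'
from h import *
plan([.5004,.3049,.11],-44)
f=grab("wrist","w12.png")
E
```

```text
at [0.467  0.2722 0.1073] yaw -44.08 F [-5.1 -1.3  3. ] w 0.002 t 13.98
[0.5004, 0.3049, 0.11] -44 shift [-0.112  0.049 -1.871] rot [-0.016  0.035  0.025]
```

View pics/w12.png

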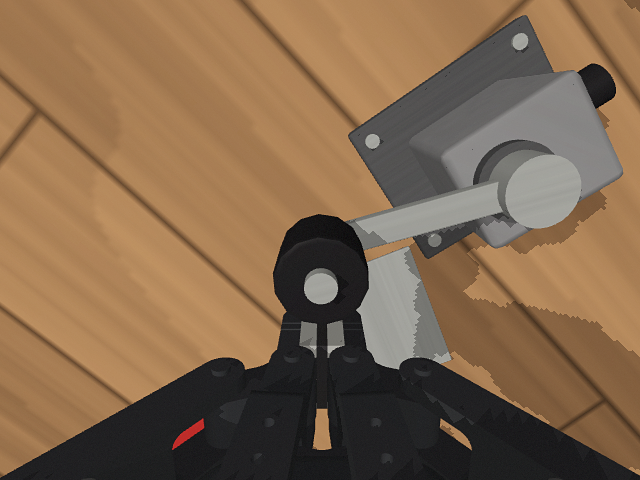

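Contact came at the predicted point. I'll push on in steps, measuring the lever angle with the camera.

drive_tool([
  {"x": -0.1,"y": 0,"z": -0.2,"ax": 0,"ay": 0,"az": 0},
  {"x": -0.1,"y": 0,"z": -0.4,"ax": 0,"ay": 0,"az": 0},
  {"x": -0.1,"y": 0,"z": -0.6,"ax": 0,"ay": 0,"az": 0},
  {"x": -0.1,"y": 0,"z": -0.8,"ax": 0,"ay": 0,"az": 0},
  {"x": -0.1,"y": 0,"z": -1.0,"ax": 0,"ay": 0,"az": 0},
])

```text
time: 14.45
tool_pos: [0.4837, 0.29, 0.1093]
tool_rot: [-0.275, -0.649, -0.276, 0.653]
contact_force: [-6.2, -0.2, 1.3]
gripper_width: -0.001
```

drive_tool([
  {"x": 0,"y": 0,"z": -0.15,"ax": 0,"ay": 0,"az": 0},
  {"x": 0,"y": 0,"z": -0.3,"ax": 0,"ay": 0,"az": 0},
  {"x": 0,"y": 0,"z": -0.45,"ax": 0,"ay": 0,"az": 0},
  {"x": 0,"y": 0,"z": -0.45,"ax": 0,"ay": 0,"az": 0},
])

```text
time: 14.78
tool_pos: [0.4917, 0.2983, 0.1093]
tool_rot: [-0.275, -0.649, -0.276, 0.653]
contact_force: [-6.9, -0.5, 1.3]
gripper_width: 0.001
```

```bash
python3 - <<'E'
from h import *
plan([.5004,.3049,.11],-44)
f=grab("wrist","w13.png"); f=grab("top","t13.png"); plan([.5004,.3049,.11],-44)
E
```

```text
at [0.4917 0.2983 0.1093] yaw -44.07 F [-6.9 -0.5  1.3] w 0.001 t 14.78
[0.5004, 0.3049, 0.11] -44 shift [-0.028  0.068 -0.432] rot [-0.013  0.049  0.036]
at [0.4915 0.2981 0.1094] yaw -44.07 F [-5.4 -2.1  1.9] w 0.002 t 14.88
[0.5004, 0.3049, 0.11] -44 shift [-0.026  0.066 -0.441] rot [-0.014  0.049  0.035]
```

View pics/w13.png

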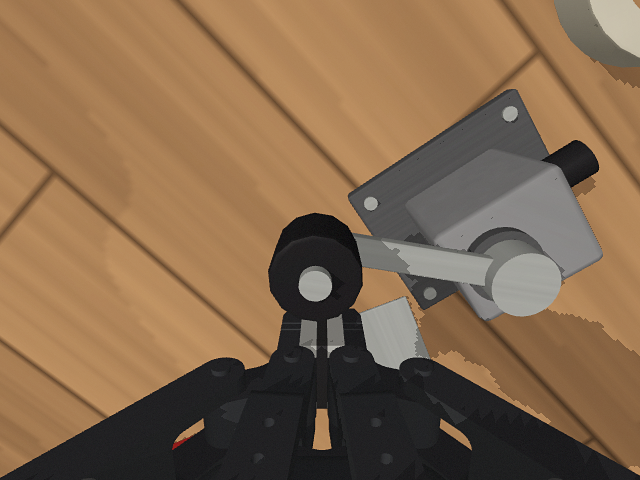

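```bash
python3 - <<'E'
from h import *
f=grab("wrist"); p=pose()[0]
S=np.array([.5562,.253])
W=ray(f,[[315,284]],.136)[0]; H=ray(f,[[526,284]],.11)[0]; print(W,H,np.linalg.norm(W[:2]-H[:2]))
for C in (S,H[:2]):
  print("defl",np.radians(155.3)-np.arctan2(W[1]-C[1],W[0]-C[0]))
n=np.array([.695,.719]); r=p[:2]+.026*n
# roller on circle with r.n = const
k=(r-S)@n; from math import *
a=acos(k/.08); print("geom defl",radians(155.3)-(radians(46)+a))
E
```

```text
[0.50846641 0.31837991 0.136     ] [0.55590422 0.25620811 0.11      ] 0.07820279982313733
defl 0.5090597966452886
defl 0.48792323737650944
geom defl 0.5055375372438857
```

drive_tool([
  {"x": 0,"y": 0,"z": -0.15,"ax": 0,"ay": 0,"az": 0},
  {"x": 0,"y": 0,"z": -0.3,"ax": 0,"ay": 0,"az": 0},
  {"x": 0,"y": 0,"z": -0.45,"ax": 0,"ay": 0,"az": 0},
  {"x": 0,"y": 0,"z": -0.52,"ax": 0,"ay": 0,"az": 0},
  {"x": 0,"y": 0,"z": -0.52,"ax": 0,"ay": 0,"az": 0},
])

```text
time: 15.35
tool_pos: [0.5011, 0.3068, 0.1093]
tool_rot: [-0.276, -0.649, -0.276, 0.653]
contact_force: [-4.9, -3.8, 1.5]
gripper_width: -0.001
```

```bash
python3 - <<'E'
from h import *
plan([.5004,.3049,.11],-44)
f=grab("wrist","w14.png"); f=grab("top","t14.png")
p=pose()[0]; S=np.array([.5562,.253])
n=np.array([.695,.719]); k=(p[:2]+.026*n-S)@n
print("geom defl",np.radians(155.3-46)-np.arccos(k/.08))
cv2.imwrite("pics/t14c.png",cv2.resize(f["img"][160:270,130:260],None,fx=5,fy=5,interpolation=cv2.INTER_CUBIC))
E
```

```text
at [0.5011 0.3068 0.1093] yaw -44.08 F [-4.9 -3.8  1.5] w -0.001 t 15.35
[0.5004, 0.3049, 0.11] -44 shift [-0.026  0.035  0.074] rot [-0.016  0.054  0.016]
geom defl 0.6707654789917743
```

View pics/w14.png

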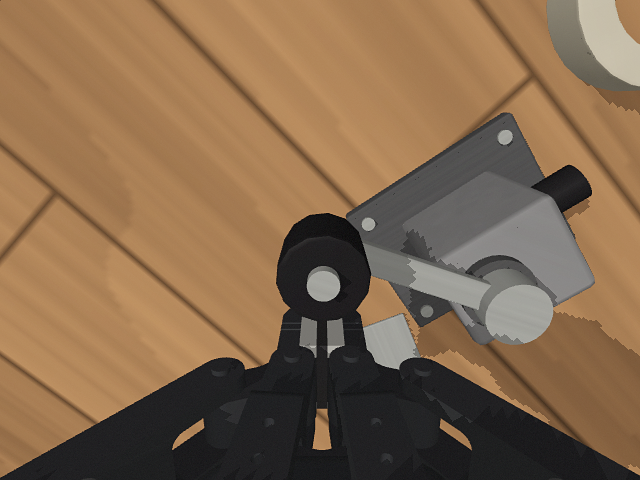

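drive_tool([
  {"x": 0,"y": 0,"z": 0,"ax": 0,"ay": 0,"az": 0},
  {"x": 0,"y": 0,"z": 0,"ax": 0,"ay": 0,"az": 0},
  {"x": 0,"y": 0,"z": 0,"ax": 0,"ay": 0,"az": 0},
  {"x": 0,"y": 0,"z": 0,"ax": 0,"ay": 0,"az": 0},
  {"x": 0,"y": 0,"z": 0,"ax": 0,"ay": 0,"az": 0},
])

```text
time: 15.87
tool_pos: [0.5008, 0.3067, 0.1094]
tool_rot: [-0.276, -0.649, -0.276, 0.653]
contact_force: [-4.6, -4.3, 1.1]
gripper_width: -0.001
```

```bash
python3 - <<'E'
from h import *
f=grab("wrist"); plan([.5004,.3049,.11],-44)
W=ray(f,[[323,284]],.136)[0]; H=ray(f,[[518,313]],.11)[0]; print(W,H)
for C in ([.5562,.253],H[:2]): print("defl",np.radians(155.3)-np.arctan2(W[1]-C[1],W[0]-C[0]))
E
```

```text
at [0.5008 0.3067 0.1093] yaw -44.09 F [-5.6 -3.7  2.2] w 0.001 t 15.92
[0.5004, 0.3049, 0.11] -44 shift [-0.026  0.037  0.063] rot [-0.017  0.055  0.018]
[0.51953844 0.32530552 0.136     ] [0.55604293 0.256945   0.11      ]
defl 0.6704388807266812
defl 0.6492241752643766
```

drive_tool([
  {"x": 0,"y": 0,"z": 0,"ax": 0,"ay": 0,"az": 0},
  {"x": 0,"y": 0,"z": 0,"ax": 0,"ay": 0,"az": 0},
  {"x": 0,"y": 0,"z": 0,"ax": 0,"ay": 0,"az": 0},
  {"x": 0,"y": 0,"z": 0,"ax": 0,"ay": 0,"az": 0},
])

```text
time: 16.25
tool_pos: [0.5008, 0.3067, 0.1093]
tool_rot: [-0.276, -0.649, -0.276, 0.653]
contact_force: [-4.6, -2.3, 1.3]
gripper_width: -0.001
```

Both measures give a deflection of about 0.65–0.67 rad. That is tripped, clear of 0.85, and it has been held for about 1 s. I'll back away along the same line at moderate speed.

drive_tool([
  {"x": 0,"y": 0,"z": 0.4,"ax": 0,"ay": 0,"az": 0},
  {"x": 0,"y": 0,"z": 0.9,"ax": 0,"ay": 0,"az": 0},
  {"x": 0,"y": 0,"z": 1.4,"ax": 0,"ay": 0,"az": 0},
  {"x": 0,"y": 0,"z": 1.9,"ax": 0,"ay": 0,"az": 0},
  {"x": 0,"y": 0,"z": 2.4,"ax": 0,"ay": 0,"az": 0},
])

```text
time: 16.67
tool_pos: [0.4604, 0.2635, 0.1103]
tool_rot: [0.276, 0.651, 0.275, -0.651]
contact_force: [0.1, 0.1, -0.4]
gripper_width: -0.003
```

drive_tool([
  {"x": 0,"y": 0,"z": 0.5,"ax": 0,"ay": 0,"az": 0},
  {"x": 0,"y": 0,"z": 1.0,"ax": 0,"ay": 0,"az": 0},
  {"x": 0,"y": 0,"z": 1.5,"ax": 0,"ay": 0,"az": 0},
  {"x": -0.8,"y": 0,"z": 1.5,"ax": 0,"ay": 0,"az": 0},
  {"x": -2.0,"y": 0,"z": 1.5,"ax": 0,"ay": 0,"az": 0},
])

```text
time: 17.08
tool_pos: [0.432, 0.236, 0.1574]
tool_rot: [-0.275, -0.649, -0.276, 0.653]
contact_force: [0.5, -0.4, 0.4]
gripper_width: -0.001
```

drive_tool([
  {"x": -1,"y": 0.5,"z": 0,"ax": 0,"ay": 0,"az": 0},
  {"x": -2,"y": 1,"z": 0,"ax": 0,"ay": 0,"az": 0},
  {"x": -2,"y": 1,"z": 0,"ax": 0,"ay": 0,"az": 0},
  {"x": -2,"y": 1,"z": 0,"ax": 0,"ay": 0,"az": 0},
  {"x": -2,"y": 1,"z": 0,"ax": 0,"ay": 0,"az": 0},
])

```text
time: 17.5
tool_pos: [0.4523, 0.2199, 0.21]
tool_rot: [0.276, 0.651, 0.276, -0.651]
contact_force: [-0.7, -0.1, -1.4]
gripper_width: 0.001
```

```bash
python3 - <<'E'
from h import *
plan([.5004,.3049,.11],-44)
f=grab("top","t15.png"); f=grab("wrist","w15.png"); f=grab("side","s15.png")
E
```

```text
at [0.4523 0.2199 0.21  ] yaw -44.11 F [-0.7 -0.1 -1.4] w 0.001 t 17.5
[0.5004, 0.3049, 0.11] -44 shift [ 3.999 -0.984 -3.778] rot [-0.022 -0.001  0.001]
```

View pics/t15.png

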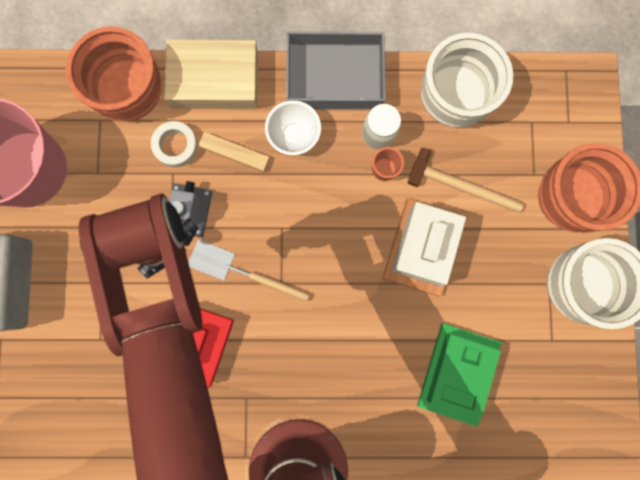

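View pics/s15.png

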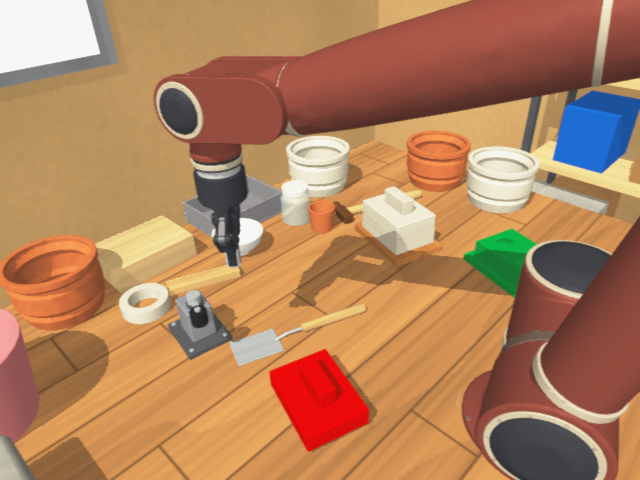

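View pics/w15.png

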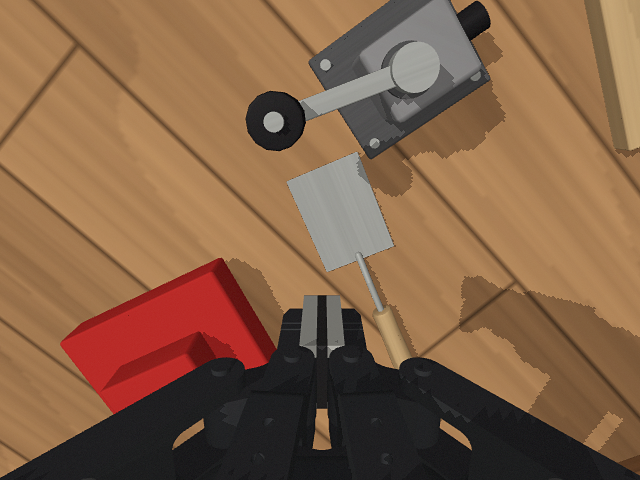

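The top view shows the upper half squarely on the lower one at (427,245) with the other things in place. The wrist view shows the lever home, with the roller at (275,121). I'll check the seam once more before handing in.

```bash
python3 - <<'E'
from h import *
im=cv2.imread("pics/s15.png"); cv2.imwrite("pics/s15c.png",cv2.resize(im[175:265,345:450],None,fx=6,fy=6,interpolation=cv2.INTER_CUBIC))
f=grab("wrist"); W=ray(f,[[273.5,121.5]],.136)[0]; print("lever defl",np.radians(155.3)-np.arctan2(W[1]-.253,W[0]-.5562))
a=cv2.imread("pics/t1.png");b=cv2.imread("pics/t15.png")
for n,(x,y,X,Y) in dict(cup=(365,145,407,180),jar=(360,98,405,148),bowl=(262,98,325,155),batten=(195,128,272,172),collar=(148,118,200,168),mallet=(440,160,528,215),rib=(228,255,312,300)).items():
    print(n,cv2.absdiff(a[y:Y,x:X],b[y:Y,x:X]).mean().round(1))
E
```

```text
lever defl -0.001936749688760564
cup 33.7
jar 4.3
bowl 4.0
batten 3.7
collar 3.4
mallet 34.3
rib 23.6
```

View pics/s15c.png

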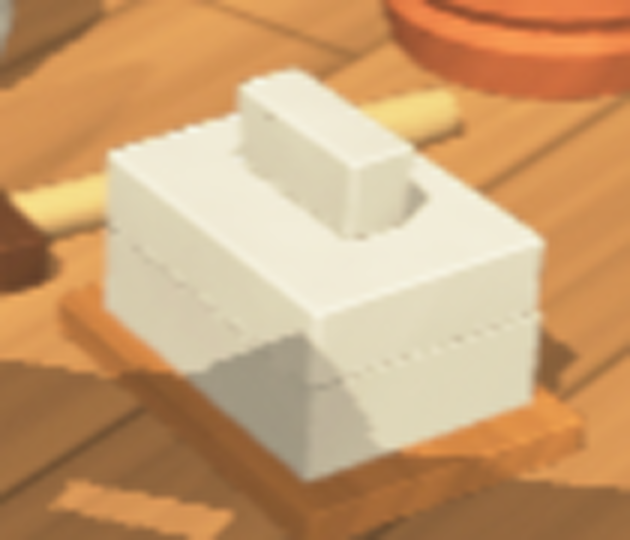

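```bash
python3 - <<'E'
from h import *
from plant import workorder
a=cv2.imread("pics/top0.png");b=cv2.imread("pics/t15.png")
for n,(x,y,X,Y) in dict(cup=(365,145,407,180),mallet=(440,160,528,215),rib=(228,255,312,300)).items():
    print(n,cv2.absdiff(a[y:Y,x:X],b[y:Y,x:X]).mean().round(1))
print(workorder.job_done())
E
```

```text
cup 8.9
mallet 12.3
rib 10.7
the job is handed in; nothing more can be done
None
```

I closed the mould, tripped the limit switch afterwards, and handed the job in at about 17.7 s of robot time. No verdict was reported.

- **Mould:** Tilting the upper half towards the side camera showed its wide lug facing the same way as the wide pocket. I lowered it in until the weight came off the gripper, with the lugs entering at no extra force. The tool was then about 48 mm above its height at the grasp, as it should be when closed. The last side picture shows a thin, even seam all round.
- **Switch:** I pushed the roller to about 0.65–0.67 rad, measured two ways, and held it there about 1 s with about 6–7 N measured at the wrist. I then backed off, and the lever measured 0.00 rad from rest. The robot was touching nothing.
- **Bystanders:** By eye, every bystander sits at the same pixels as before. Image differencing confirmed the jar, bowl, batten and collar. The cup, mallet and rib were less clear. Their first comparison gave high differences, which I put down to the arm blocking that reference picture. Against the starting picture the differences were much smaller but not zero (9–12 grey levels). I put the remainder down to moved shadows, but did not check that further.
- **Disagreement between views:** Estimates of the lower half's position differed by about 2–3 mm, so I used a value between them and it fitted without forcing.

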